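# One stroke of the pantry stopper press

## Task

Move the clear pasta tube from its birch rest into the cradle of the bench press, stopper towards the ram, then use the knob to turn the handwheel clockwise (seen from above) through one revolution, so that the ram presses the stopper in and draws back. The turn ends at a hidden stop: bring the wheel gently but positively up against it, feeling for it rather than driving into it, keep it there for a moment, then let go. Leave the tube lying in the cradle, do not press the stopper by hand, and leave the other things where they are.

Things in the scene. Friction and masses are not known exactly. Their poses are not given: they have to be found in the camera images.
- tube: Clear acrylic pasta tube, cylinder 50 mm in diameter, 120 mm long, lying, about 0.28 kg with stopper. Origin at mid-length on its axis, which is y; mouth with stopper at +y, closed foot (grey band) at -y. It starts on a low fixed birch rest with two bars like the cradle's: its axis 47 mm above the table, fingertips free to go down to 12 mm.
- stopper (a joint): How far the aluminium stopper has been pushed into the tube's mouth, m: 0 = standing 12 mm proud, 0.012 = flange touching the tube's rim. It is a tight sliding fit (about 16 N to move it) and stays where it is pushed. It slides along the tube's axis.
- stopper_face (a point): Middle of the stopper's flat outer face (flange 54 mm in diameter, 8 mm thick), 80 mm from the tube's origin along its +y before it is pressed in.
- press: Fixed bench press, open from above, on a steel plate 120 x 335 x 12 mm, long along its y. Origin under the plate's middle. From -y to +y: end stop (75 mm wide, top at 64 mm, inner face at y = -140 mm), cradle, ram, grey gearbox (110 x 130 mm, top at 92 mm, y = 28 to 158 mm) with the handwheel on it. The mechanism inside the gearbox is part of it.
- cradle (a point): Place of the tube's origin when its foot is against the end stop; axes as the press's; 47 mm above the table. The tube lies along y, stopper to +y, on two bars 83 mm long (tops 28 mm above the table, outer edges 24 mm off the axis). It may be laid 0 to 15 mm towards +y of here: the ram pushes it against the end stop. Laid within 3 mm sideways it centres itself.
- ram: Steel plunger, face 34 mm in diameter, sliding along the press's y. Origin in the middle of its face, 103 mm from cradle along +y when drawn back (23 mm clear of a seated tube's proud stopper). One handwheel revolution sends it 34 mm towards -y (furthest at half a turn, the stopper then about 11 mm in) and back.
- handwheel (a joint): Handwheel angle, rad; grows clockwise seen from above. 0 = knob towards the press's +y, ram back; starts within 0.15 of 0. After one revolution (about 6.28) a hard stop inside the gearbox, unseen, ends the turn between 6.0 and 6.57: it can only be felt. Drag 0.12 N m, about 0.3 N m more while the stopper is pressed in; no spring, it stays where left.
- wheel_axis (a point): Point on the handwheel's upright axis at the height of the knob's middle, 130 mm above the table. The wheel is a steel three-spoked flywheel, rim 146 mm across, rim top 109 mm above the table.
- knob_mid (a point): Middle of the handwheel's knob: an upright black cylinder 22 mm in diameter and 42 mm tall (108 to 150 mm above the table), free to spin on its own pin, 60 mm from the wheel's axis. Can be gripped from above without turning the hand as it goes round.
- stop_arm: Steel arm inside the gearbox, unseen, geared to the wheel (0.8 of its angle, same axis), which meets the one-turn stop at 37 mm radius: 1 N on the knob beyond the wheel's drag gives about 2 N on the stop. The stop is made for up to 25 N (12 N at the knob); 5 N or more is a positive stop. Origin on the wheel's axis 60 mm above the table.
- jar: Terracotta-coloured ceramic jar, 90 mm across, 120 mm high, with a wooden top. Origin under its middle. Stands about; to be left alone.
- funnel: Black plastic funnel standing on its 90 mm wide mouth, spout up, 100 mm high. Origin under its middle. Stands about; to be left alone.
- scoop: Birch scoop: open box 75 x 50 x 30 mm with a 100 mm flat handle towards its -x, lying flat. Origin under its middle. Stands about; to be left alone.
- spare_lid: Flat aluminium lid, 72 mm across, 26 mm high with its knob. Origin under its middle. Stands about; to be left alone.
- tin: Steel tin, 74 mm across, 100 mm high. Origin under its middle. Stands about; to be left alone.
- glass_jar: Glass jar, 72 mm across, 110 mm high. Origin under its middle. Stands about; to be left alone.
- stopper_cap: The stopper's flange (54 mm in diameter, 8 mm thick); origin in the middle of its inner face, y along the tube's +y. It moves with stopper.
There are look-alikes about, which are no part of the job. What is shaped like the tube but green is not meant.

How it is judged:
By the outcome, as a careful person would: the job done as asked, in the order asked, and still so for the second after the job is handed in, with the robot touching nothing.
It also fails if it takes over 70 s, if anything falls off the work surface, if the arm or the gripper's body presses on something with over 40 N, if the wrist force passes 120 N, or if a joint passes its speed limit or range.

## Robot

A 7-joint arm with a two-finger parallel gripper is mounted at the origin on the work surface. World frame = base frame: x ahead of the robot, y to its left, z up, the work surface at z = 0. Lengths are in m, angles in rad, forces in N, time in s.
With the tool pointing down it reaches from about 0.4 to 0.875 m from the base axis. Payload 19.3 kg.
Tool frame: the origin (TCP) lies on the centre line of the jaws, within the pads' length; the fingertips stand 22 mm ahead of it and the grasp point (between the pads) lies 3 mm ahead of it; z points along the fingers, x is the direction in which the jaws open and shut, and the axes are right-handed (so a half turn about z gives the same grasp; the last joint's range is limited). The gripper opens to 85 mm and grips with 20 to 120 N. Pads are 22 mm wide; open, the fingers measure 114 mm over their backs; the gripper's body (76 mm by 85 mm) begins 54 mm behind the grasp point. The pads swing forward as they close: fully open they stand 13 mm farther back than shut.
Start: joints at [1.091, 0.521, -0.036, 1.599, 0.021, 1.021, -0.113], TCP at [0.249, -0.573, 0.253] pointing down, gripper open.
Joint ranges: [-2.91, 2.91], [-0.3, 2.13], [-1.5, 1.42], [0.17, 2.43], [-1.26, 4.41], [0.16, 1.93], [-2.52, 2.52]. Speed limits (rad/s): [1.89, 1.89, 2.39, 2.39, 3.01, 3.01, 3.01].

## Interface

Orientations are given as a rotation vector (axis times angle).
In Python, from bench import env gives the robot as it stands.
- The arm moves only by the shell command python3 -m creep 'ROWS' [FORCE]. ROWS is JSON, a list of rows, each an object with "hand": the closure, from 0 (fully open) to 1 (shut); "travel": the shift along the tool's x, y, z as a fraction of full scale, a list of three; "dr": the turn, a rotation vector about the tool's x, y, z as a fraction of full scale, a list of three. A call has 1 to 8 rows; each row is the pose to reach, as a shift and turn from the pose measured when the call began, along the tool's axes at that moment, turning the shorter way round; what a row does not reach only later rows make up. Full scale, the value 1, is 0.2 m for a shift and 180 degrees for a turn. A row lasts 1/10 s, in which the tool goes at most 50 mm and 8.59 degrees, less where a joint would pass 70% of its speed; a pose out of reach is approached as far as the arm can. A call with a number of a shift or a turn outside -1 to 1 is refused whole. A call with a gripper value outside its range is refused whole. The fingers move at their own pace and stop on an object; FORCE is the grip in N (left out, the last holds). Time passes only in rows, so rows that repeat a pose let the fingers close. It gives the time, the measured TCP pose, the force and the opening at its end, in the units of the state.
- env.read_state(): the state, without advancing time (a new reading comes with each control period).
- env.read_camera(name): name is "scene" or "side" or "wrist"; returns a dict with "image" (400x640x3 uint8, blue, green, red), "fx", "fy", "cx", "cy" (pixels), "world_to_cam" (4x4, takes a point from world to camera coordinates). Camera axes: x right, y down, z forward; pixel columns grow to the right and rows downward; lengths in m; the calibration is good to about 2 mm. The wrist camera is an equidistant fisheye: a pixel r from the principal point sees the ray r / f radians off the axis. A picture is of the moment at which its call begins. There is no depth.
- env.hand_in(): hands the job in, once; it reports no verdict.
The state is a dict: "time": time; "q": joint angles; "dq": joint speeds; "joint_torque": joint torques, N m; "eef_pos": TCP position; "eef_rot": TCP orientation; "ft_force": force on the tool from outside, world axes, zero at the start; "torque": the same for the moment, N m; "width": finger opening in m.
Only numpy, scipy, OpenCV 4.12 (cv2) and the standard library are available. Lean on these libraries where they do the work, as an engineer would, in place of code of your own. Each camera call takes 0.05 s, during which the arm holds its last target.

## Working session

There is one attempt and no reset: what is moved stays moved. The work goes in short steps, Python scripts to look and compute and a shell command to move; the robot and the scene stay as the last step left them, time stands still between calls to the robot, and variables do not carry over. Pictures are saved under pics/ and viewed, and the job is handed in when it is done.

```bash
ls; mkdir -p pics
python3 - <<'E'
from bench import env
import cv2
s=env.read_state(); print(s)
for n in ("scene","side","wrist"):
    c=env.read_camera(n); cv2.imwrite(f"pics/{n}0.png",c["image"]); print(n,c["fx"],c["fy"],c["cx"],c["cy"],c["world_to_cam"])
E
```

```text
pics
{'time': 0.0, 'q': array([ 1.09078779,  0.52204518, -0.03630541,  1.59995847,  0.02116594,
        1.02111023, -0.1128099 ]), 'dq': array([ 3.47491960e-05, -2.34406732e-04,  2.00249569e-03,  1.95716732e-03,
        4.96988491e-04, -1.08220799e-03,  4.30548431e-05]), 'joint_torque': array([ 1.76414833e-03, -9.27122927e+01,  1.98031202e+00, -3.69936025e+01,
        1.78925134e-02,  8.05523247e-03, -1.59883057e-04]), 'eef_pos': array([ 0.24886893, -0.57299215,  0.25272428]), 'eef_rot': array([-2.62644700e+00,  1.72272809e+00,  1.54546230e-03]), 'ft_force': array([ 0.09649141,  0.06336151, -1.20544488]), 'torque': array([-0.01829298, -0.04282323, -0.03445665]), 'width': 0.0857031197573537}
scene 372.60616519696185 372.60616519696185 316.96232098607624 199.19028826637845 [[ 0.24229315  0.97019158 -0.00472412 -0.07433226]
 [ 0.69448469 -0.17683483 -0.6974385  -0.29900255]
 [-0.67748435  0.16570374 -0.71662907  1.38842641]
 [ 0.          0.          0.          1.        ]]
side 491.021650582488 491.021650582488 317.65211260937076 194.59796045591844 [[-0.85700015 -0.51479512 -0.02316743  0.3894564 ]
 [-0.24515647  0.4468411  -0.86036698  0.22111333]
 [ 0.45326488 -0.73165499 -0.50914824  1.41994996]
 [ 0.          0.          0.          1.        ]]
wrist 309.70691628693146 309.70691628693146 320.97442330971245 200.09654551392472 [[ 3.98328018e-01 -9.17242876e-01  5.45101518e-04 -6.25083876e-01]
 [-8.72890623e-01 -3.78884617e-01  3.07422198e-01 -3.91963538e-02]
 [-2.81774290e-01 -1.22930689e-01 -9.51573063e-01  3.79795864e-01]
 [ 0.00000000e+00  0.00000000e+00  0.00000000e+00  1.00000000e+00]]
```

View pics/scene0.png

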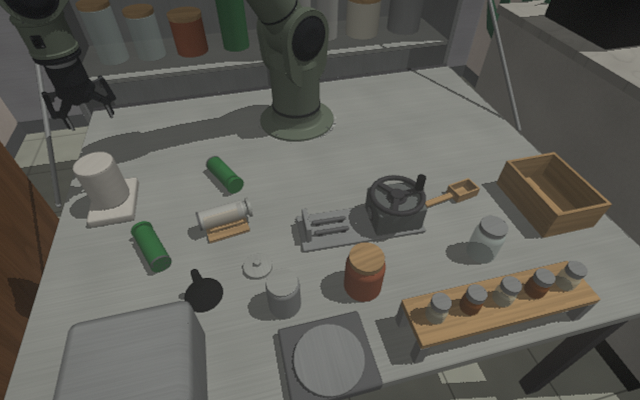

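View pics/side0.png

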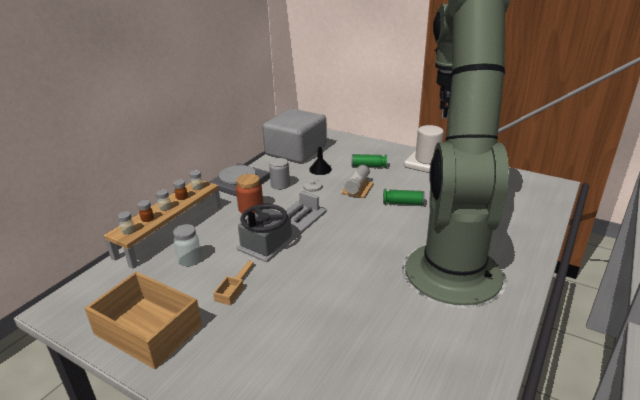

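View pics/wrist0.png

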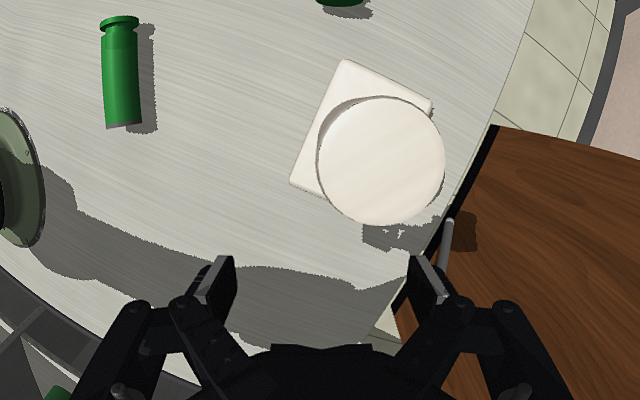

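```bash
cat > h.py <<'E'
import numpy as np, cv2
from bench import env
def ray(c,u,v):
    T=np.array(c["world_to_cam"]);R=T[:3,:3];o=-R.T@T[:3,3]
    d=np.array([(u-c["cx"])/c["fx"],(v-c["cy"])/c["fy"],1.]);
    return o,R.T@d
def onz(c,u,v,z):
    o,d=ray(c,u,v);return o+d*(z-o[2])/d[2]
def proj(c,p):
    T=np.array(c["world_to_cam"]);q=T[:3,:3]@np.array(p)+T[:3,3]
    return c["fx"]*q[0]/q[2]+c["cx"],c["fy"]*q[1]/q[2]+c["cy"]
def fproj(c,p):
    T=np.array(c["world_to_cam"]);q=T[:3,:3]@np.array(p)+T[:3,3]
    rr=np.hypot(q[0],q[1]);th=np.arctan2(rr,q[2])
    return c["fx"]*th*q[0]/rr+c["cx"],c["fy"]*th*q[1]/rr+c["cy"]
def fonz(c,u,v,z):
    T=np.array(c["world_to_cam"]);R=T[:3,:3];o=-R.T@T[:3,3]
    x=(u-c["cx"])/c["fx"];y=(v-c["cy"])/c["fy"];th=np.hypot(x,y)
    d=np.array([np.sin(th)*x/th,np.sin(th)*y/th,np.cos(th)]);d=R.T@d
    return o+d*(z-o[2])/d[2]
def crop(c,x0,y0,x1,y1,s,name,marks=()):
    im=c["image"].copy()[y0:y1,x0:x1]
    im=cv2.resize(im,None,fx=s,fy=s,interpolation=cv2.INTER_CUBIC)
    for (u,v) in marks: cv2.circle(im,(int((u-x0+.5)*s),int((v-y0+.5)*s)),3,(0,0,255),1)
    cv2.imwrite(name,im)
E
python3 - <<'E'
from h import *
c=env.read_camera("scene")
crop(c,185,185,265,245,10,"pics/tube.png")
crop(c,290,165,440,255,5,"pics/press.png")
c=env.read_camera("side")
crop(c,230,150,390,260,5,"pics/sidec.png")
E
```

```text
(no output)
```

View pics/tube.png

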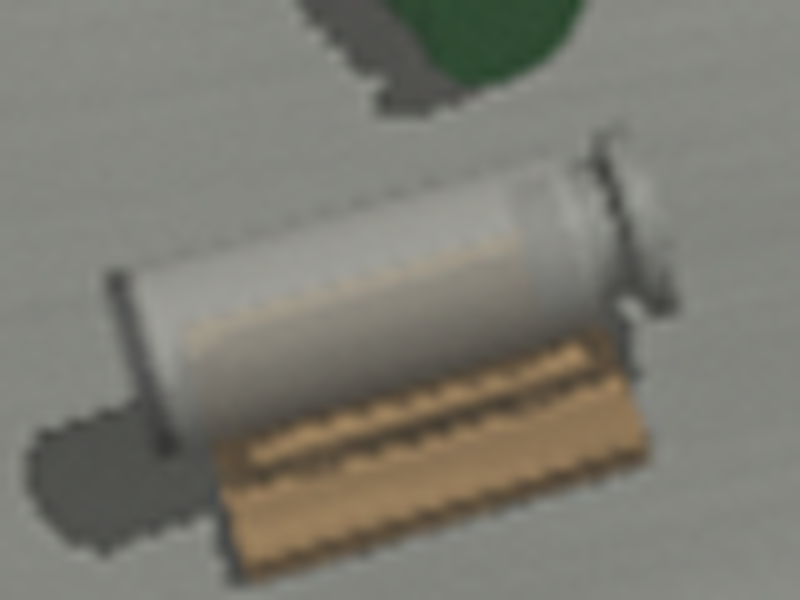

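View pics/press.png

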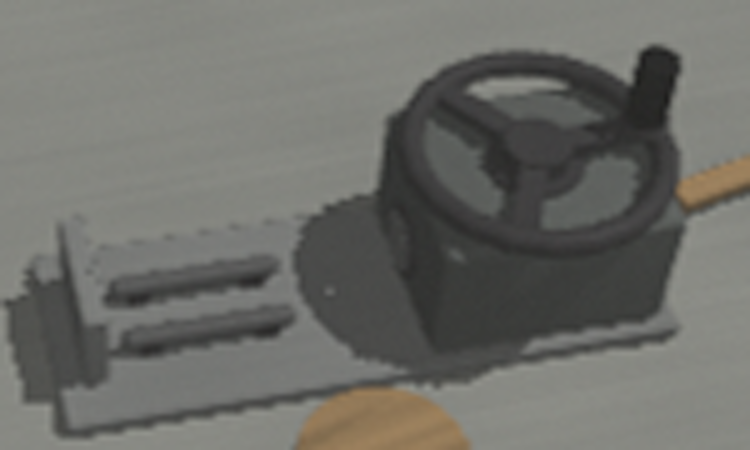

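View pics/sidec.png

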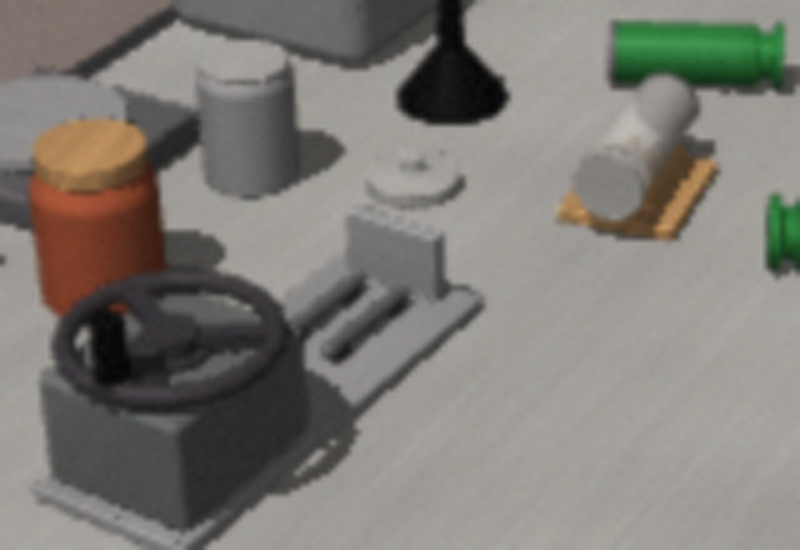

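Run:
```python
from h import *
c=env.read_camera("scene"); s=env.read_camera("side")
f=lambda x,y,x0,y0,k:(x0+x/k-.5,y0+y/k-.5)
A=onz(c,*f(140,362,185,185,10),.047);B=onz(c,*f(645,225,185,185,10),.047)
print("tube foot,stop",A,B,np.linalg.norm(A-B), np.degrees(np.arctan2(*(B-A)[:2])))
print("side stopper face",onz(s,*f(610,185,230,150,5),.047))
# press plate corners z=.012
P=[f(65,425,290,165,5),f(675,322,290,165,5),f(70,220,290,165,5)]
for p in P: print("plate",onz(c,*p,.012))
S=[f(40,485,230,150,5),f(180,545,230,150,5),f(480,298,230,150,5)]
for p in S: print("plateS",onz(s,*p,.012))
# hub top, wheel
print("rim L/R/T/B centre", [onz(c,*f(x,y,290,165,5),.109)[:2] for x,y in((408,150),(680,150),(540,52),(540,250))])
print("knob", onz(c,*f(658,58,290,165,5),.150), onz(s,*f(107,318,230,150,5),.15),onz(c,*f(652,90,290,165,5),.130))
```

```text
tube foot,stop [ 0.46728039 -0.36048329  0.047     ] [ 0.45074168 -0.2259664   0.047     ] 0.13552978129613483 -7.00927758419364
side stopper face [ 0.44627902 -0.22454671  0.047     ]
plate [ 0.59989911 -0.11134712  0.012     ]
plate [0.61376372 0.22106265 0.012     ]
plate [ 0.46075983 -0.07767541  0.012     ]
plateS [0.61021857 0.22414546 0.012     ]
plateS [0.49822491 0.23012633 0.012     ]
plateS [ 0.47999878 -0.09591517  0.012     ]
rim L/R/T/B centre [array([0.54416235, 0.08436327]), array([0.57853947, 0.21930661]), array([0.49101044, 0.17894026]), array([0.62504402, 0.1231781 ])]
knob [0.5508703  0.21135236 0.15      ] [0.54830209 0.21574803 0.15      ] [0.5532316  0.21115207 0.13      ]
```

```bash
cat >> h.py <<'E'
from scipy.spatial.transform import Rotation as Rn
def plan(pos,xdir,s=None):
    """rows for target TCP pos, tool down, tool x along yaw xdir(rad, world)"""
    s=s or env.read_state(); R=Rn.from_rotvec(s["eef_rot"]).as_matrix(); p=s["eef_pos"]
    best=None
    for a in (xdir,xdir+np.pi):
        x=np.array([np.cos(a),np.sin(a),0]);z=np.array([0,0,-1.]);y=np.cross(z,x)
        G=np.c_[x,y,z]; rv=Rn.from_matrix(R.T@G).as_rotvec()
        if best is None or np.linalg.norm(rv)<np.linalg.norm(best): best=rv
    t=R.T@(np.array(pos)-p)
    print("q",np.round(s["q"],3),"pos",np.round(p,4),"w",round(s["width"],4),"t",s["time"])
    print("travel",np.round(t/.2,4),"dr",np.round(best/np.pi,4))
E
python3 - <<'E'
from h import *
s=env.read_state();print(Rn.from_rotvec(s["eef_rot"]).as_matrix().round(3))
A=np.array([.4673,-.3605]);u=np.array([-.0165,.1345]);u/=np.linalg.norm(u)
o=A+60*.001*u;print(o)
plan([*o,.20],np.radians(7))
c=env.read_camera("scene")
print("jar",onz(c,366,254,.12))
E
```

```text
[[ 0.398 -0.917 -0.   ]
 [-0.917 -0.398  0.   ]
 [-0.     0.    -1.   ]]
[ 0.45999417 -0.30094645]
q [ 1.091  0.522 -0.036  1.6    0.021  1.021 -0.113] pos [ 0.2489 -0.5732  0.2531] w 0.0858 t 0.35
travel [-0.8281 -1.5101  0.2659] dr [-1.000e-04  1.000e-04 -4.085e-01]
jar [0.72477056 0.00641058 0.12      ]
```

```bash
python3 -m creep '[{"hand":0,"travel":[-0.1,-0.2,0],"dr":[0,0,-0.04]},{"hand":0,"travel":[-0.22,-0.4,0],"dr":[0,0,-0.08]},{"hand":0,"travel":[-0.33,-0.6,0],"dr":[0,0,-0.12]},{"hand":0,"travel":[-0.44,-0.8,0],"dr":[0,0,-0.16]},{"hand":0,"travel":[-0.55,-1,0],"dr":[0,0,-0.2]},{"hand":0,"travel":[-0.55,-1,0],"dr":[0,0,-0.24]},{"hand":0,"travel":[-0.55,-1,0],"dr":[0,0,-0.28]},{"hand":0,"travel":[-0.55,-1,0],"dr":[0,0,-0.32]}]'
python3 - <<'E'
from h import *
plan([.46,-.301,.20],np.radians(7))
E
```

```text
time: 1.2
eef_pos: [0.3888, -0.3924, 0.2533]
eef_rot: [3.133, -0.235, -0.0]
ft_force: [0.4, 0.1, 0.1]
width: 0.0856
q [ 0.923  0.421 -0.323  1.782  0.159  0.965  0.386] pos [ 0.3888 -0.3924  0.2533] w 0.0856 t 1.2
travel [ 0.2837 -0.5052  0.2666] dr [ 0.      0.     -0.0866]
```

```bash
python3 -m creep '[{"hand":0,"travel":[0.1,-0.17,0.05],"dr":[0,0,-0.03]},{"hand":0,"travel":[0.19,-0.34,0.1],"dr":[0,0,-0.06]},{"hand":0,"travel":[0.284,-0.505,0.2],"dr":[0,0,-0.087]},{"hand":0,"travel":[0.284,-0.505,0.2],"dr":[0,0,-0.087]}]'
python3 - <<'E'
from h import *
c=env.read_camera("wrist"); cv2.imwrite("pics/w1.png",c["image"])
plan([.46,-.301,.20],np.radians(7))
E
```

```text
time: 1.6
eef_pos: [0.4623, -0.2962, 0.2115]
eef_rot: [-3.131, -0.208, 0.001]
ft_force: [-1.0, -0.9, 0.4]
width: 0.0855
q [ 0.765  0.476 -0.404  1.827  0.233  0.887  0.381] pos [ 0.461  -0.2987  0.2124] w 0.0852 t 1.65
travel [-0.0065  0.0109  0.0619] dr [-0.0005  0.0002  0.0018]
```

View pics/w1.png

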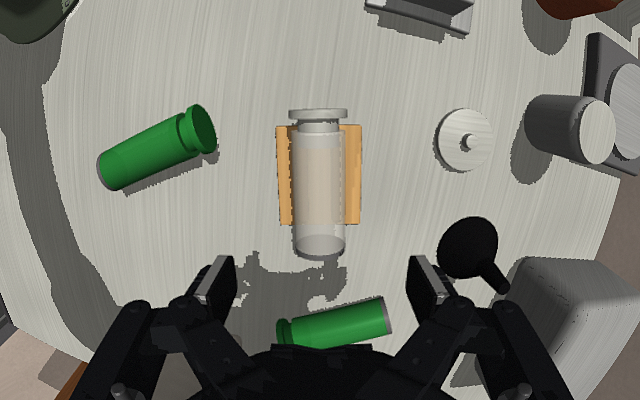

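```bash
cat >> h.py <<'E'
def ring(o,yaw,y,r,z=.047,n=24):
    # circle around axis at axial y
    a=np.linspace(0,2*np.pi,n,endpoint=False)
    u=np.array([-np.sin(yaw),np.cos(yaw),0]);l=np.array([np.cos(yaw),np.sin(yaw),0])
    return [np.array([o[0],o[1],z])+u*y+l*r*np.cos(t)+np.array([0,0,1])*r*np.sin(t) for t in a]
E
python3 - <<'E'
from h import *
c=env.read_camera("wrist")
o=[.46,-.301];yaw=np.radians(7)
m=[fproj(c,p) for y,r in((-.06,.025),(.06,.025),(.08,.027),(.072,.027)) for p in ring(o,yaw,y,r)]
crop(c,255,95,385,270,4.5,"pics/w1o.png",m)
crop(c,255,95,385,270,4.5,"pics/w1c.png")
E
```

```text
(no output)
```

View pics/w1o.png

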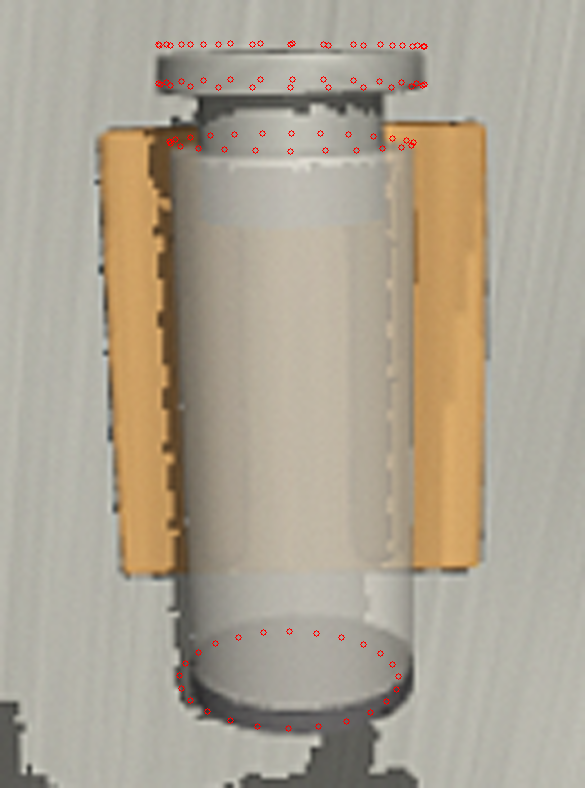

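Run:
```python
from h import *
plan([.461,-.302,.049],np.radians(7.7))
```

```text
q [ 0.767  0.475 -0.402  1.826  0.233  0.888  0.382] pos [ 0.4603 -0.3004  0.213 ] w 0.0853 t 1.7
travel [0.0031 0.0089 0.8199] dr [-0.0002  0.0002 -0.0031]
```

```bash
python3 -m creep '[{"hand":0,"travel":[0.003,0.009,0.15],"dr":[0,0,-0.003]},{"hand":0,"travel":[0.003,0.009,0.35],"dr":[0,0,-0.003]},{"hand":0,"travel":[0.003,0.009,0.55],"dr":[0,0,-0.003]},{"hand":0,"travel":[0.003,0.009,0.72],"dr":[0,0,-0.003]},{"hand":0,"travel":[0.003,0.009,0.8],"dr":[0,0,-0.003]},{"hand":0,"travel":[0.003,0.009,0.82],"dr":[0,0,-0.003]},{"hand":0,"travel":[0.003,0.009,0.82],"dr":[0,0,-0.003]}]'
python3 - <<'E'
from h import *
c=env.read_camera("wrist"); cv2.imwrite("pics/w2.png",c["image"])
plan([.461,-.302,.049],np.radians(7.7))
E
```

```text
time: 2.4
eef_pos: [0.4608, -0.3028, 0.0492]
eef_rot: [-3.135, -0.209, 0.001]
ft_force: [1.1, 0.1, 0.1]
width: 0.0853
q [ 0.691  0.719 -0.303  1.915  0.377  0.562  0.27 ] pos [ 0.4612 -0.3028  0.0499] w 0.0853 t 2.45
travel [-0.0004 -0.0043  0.0045] dr [ 0.0001 -0.     -0.0004]
```

View pics/w2.png

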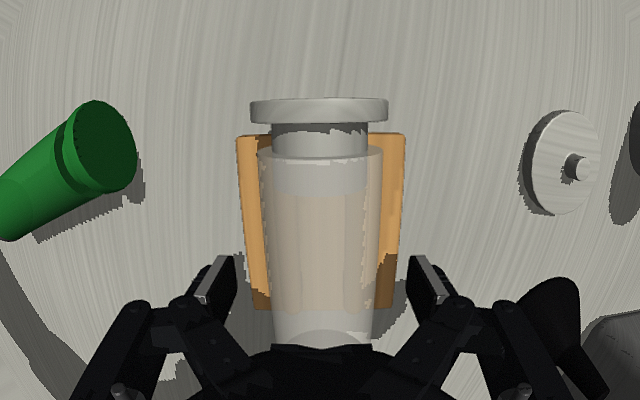

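```bash
python3 -m creep '[{"hand":0.3,"travel":[0,0,0],"dr":[0,0,0]},{"hand":0.6,"travel":[0,0,0],"dr":[0,0,0]},{"hand":1,"travel":[0,0,0],"dr":[0,0,0]},{"hand":1,"travel":[0,0,0],"dr":[0,0,0]},{"hand":1,"travel":[0,0,0],"dr":[0,0,0]},{"hand":1,"travel":[0,0,0],"dr":[0,0,0]}]' 35
python3 - <<'E'
from h import *
c=env.read_camera("wrist"); cv2.imwrite("pics/w3.png",c["image"])
plan([.461,-.302,.049],np.radians(7.7))
E
```

```text
time: 3.05
eef_pos: [0.4612, -0.3033, 0.0509]
eef_rot: [3.133, 0.208, 0.001]
ft_force: [-3.0, 0.1, 12.9]
width: 0.0493
q [ 0.691  0.717 -0.303  1.915  0.377  0.563  0.27 ] pos [ 0.4612 -0.3033  0.0509] w 0.0491 t 3.1
travel [-0.0003 -0.0068  0.0093] dr [ 0.0005 -0.0001 -0.0005]
```

View pics/w3.png

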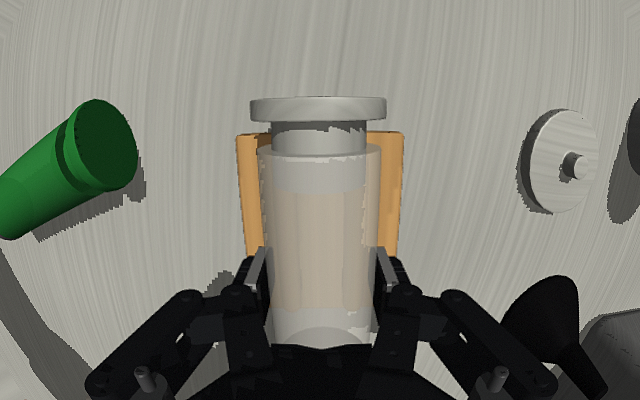

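```bash
python3 -m creep '[{"hand":1,"travel":[0,0,-0.08],"dr":[0,0,0]},{"hand":1,"travel":[0,0,-0.25],"dr":[0,0,0]},{"hand":1,"travel":[0,0,-0.45],"dr":[0,0,0]},{"hand":1,"travel":[0,0,-0.62],"dr":[0,0,0]},{"hand":1,"travel":[0,0,-0.7],"dr":[0,0,0]},{"hand":1,"travel":[0,0,-0.7],"dr":[0,0,0]}]'
python3 - <<'E'
from h import *
c=env.read_camera("wrist"); cv2.imwrite("pics/w4.png",c["image"])
c=env.read_camera("scene"); crop(c,290,165,440,255,5,"pics/p4.png")
plan([.5426,-.018,.19],np.radians(-3.5))
s=env.read_state();print(s["ft_force"],s["torque"])
E
```

```text
time: 3.7
eef_pos: [0.4619, -0.3037, 0.1933]
eef_rot: [3.131, 0.208, 0.006]
ft_force: [0.2, -0.6, -2.5]
width: 0.0489
q [ 0.766  0.507 -0.399  1.842  0.258  0.842  0.372] pos [ 0.4608 -0.3032  0.1905] w 0.0489 t 3.8
travel [ 5.9400e-01 -1.3591e+00  3.0000e-04] dr [ 0.0005 -0.0001  0.0617]
[-2.23697323  0.08090099 -3.3919756 ] [-0.06561651 -0.00415104  0.00688801]
```

View pics/w4.png

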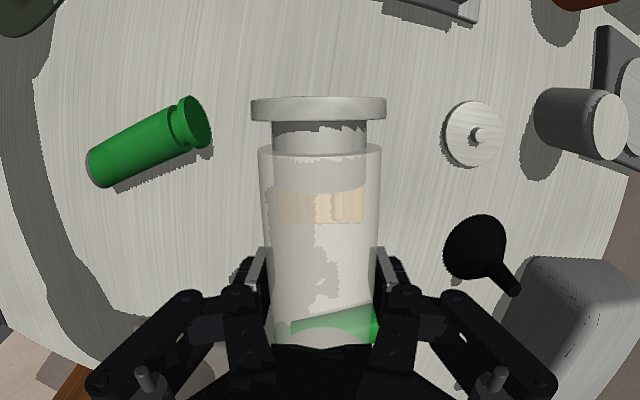

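```bash
python3 -m creep '[{"hand":1,"travel":[0.05,-0.11,0],"dr":[0,0,0.02]},{"hand":1,"travel":[0.13,-0.3,0],"dr":[0,0,0.04]},{"hand":1,"travel":[0.21,-0.5,0],"dr":[0,0,0.06]},{"hand":1,"travel":[0.28,-0.64,0],"dr":[0,0,0.062]},{"hand":1,"travel":[0.3,-0.7,0],"dr":[0,0,0.062]},{"hand":1,"travel":[0.3,-0.7,0],"dr":[0,0,0.062]}]'
python3 - <<'E'
from h import *
c=env.read_camera("wrist"); cv2.imwrite("pics/w5.png",c["image"])
plan([.5426,-.018,.19],np.radians(-3.5))
E
```

```text
time: 4.4
eef_pos: [0.5016, -0.1545, 0.1892]
eef_rot: [3.14, -0.092, -0.002]
ft_force: [-0.3, -1.1, -2.1]
width: 0.0489
q [ 0.472  0.469 -0.376  1.91   0.234  0.807 -0.091] pos [ 0.5013 -0.1562  0.1893] w 0.0492 t 4.45
travel [ 0.1642 -0.7022 -0.0047] dr [0.0005 0.0004 0.0001]
```

View pics/w5.png

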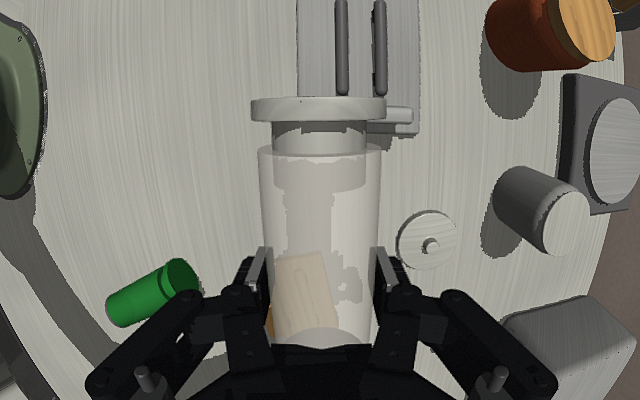

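```bash
cat >> h.py <<'E'
def P(o,yaw,x,y,z): return np.array([o[0]+x*np.cos(yaw)-y*np.sin(yaw),o[1]+x*np.sin(yaw)+y*np.cos(yaw),z])
def seg(a,b,n=25): return [a+(b-a)*t for t in np.linspace(0,1,n)]
def pressm(o,yaw,wh=True):
    L=[]
    p=lambda x,y,z:P(o,yaw,x,y,z)
    k=[(-.06,-.1675),(.06,-.1675),(.06,.1675),(-.06,.1675)]
    for i in range(4): L+=seg(p(*k[i],.012),p(*k[(i+1)%4],.012),30)
    for x in(-.024,.024): L+=seg(p(x,-.1215,.028),p(x,-.0385,.028),15)
    L+=seg(p(-.0375,-.14,.064),p(.0375,-.14,.064),15)
    if wh: L+=[p(.073*np.cos(a),.093+.073*np.sin(a),.109) for a in np.linspace(0,6.28,40)]
    return L
E
cat > ov.py <<'E'
from h import *
import sys
o=[float(sys.argv[1]),float(sys.argv[2])];yaw=np.radians(float(sys.argv[3]));t=sys.argv[4]
m=pressm(o,yaw)
c=env.read_camera("wrist");crop(c,240,0,480,160,3.3,f"pics/{t}w.png",[fproj(c,p) for p in m])
c=env.read_camera("scene");crop(c,290,165,440,255,5,f"pics/{t}c.png",[proj(c,p) for p in m])
c=env.read_camera("side");crop(c,230,185,330,265,7,f"pics/{t}s.png",[proj(c,p) for p in m])
E
python3 ov.py .5475 .0614 -3.5 a
```

```text
(no output)
```

View pics/aw.png

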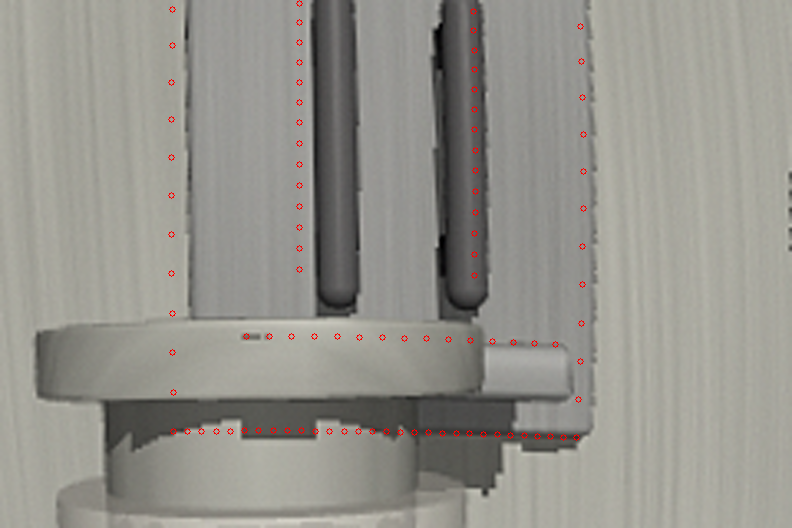

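View pics/ac.png

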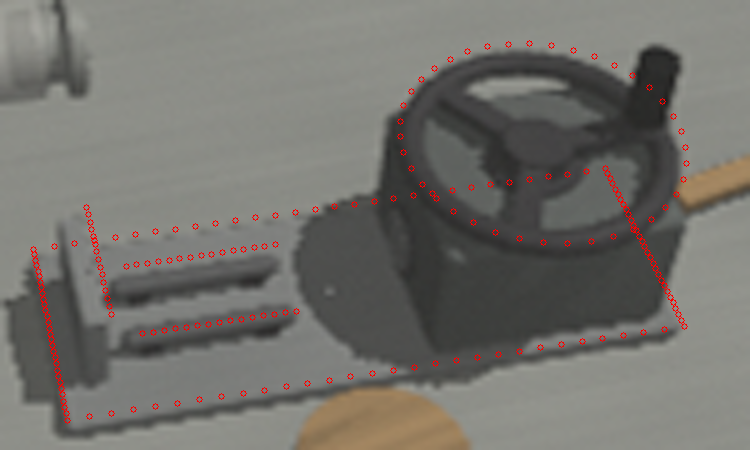

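View pics/as.png

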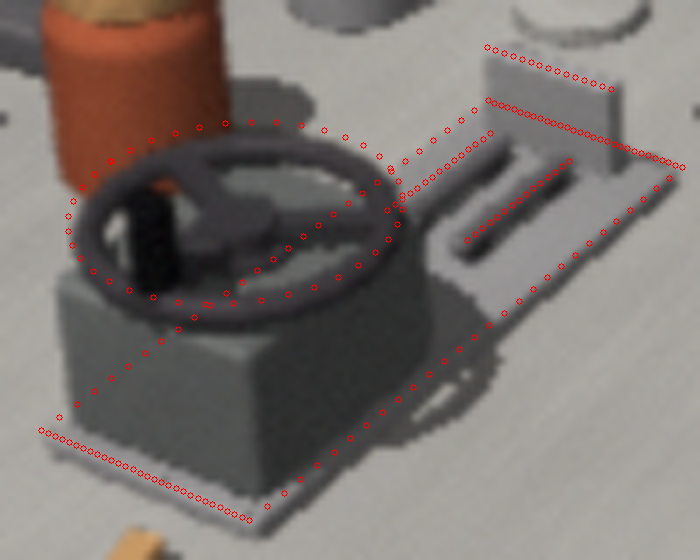

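Run:
```python
from h import *
from scipy.optimize import least_squares
w=env.read_camera("wrist");c=env.read_camera("scene");s=env.read_camera("side")
W=lambda x,y:(240+x/3.3-.5,y/3.3-.5); C=lambda x,y:(290+x/5-.5,165+y/5-.5); S=lambda x,y:(230+x/7-.5,185+y/7-.5)
# wrist back-projection
pts=[]
def add(q,x,y): pts.append((q[:2],x,y)) # x or y None => free
for X,Y in((188,150),(187,60)): add(fonz(w,*W(X,Y),.012),-.06,None)
for X,Y in((590,400),(593,100)): add(fonz(w,*W(X,Y),.012),.06,None)
add(fonz(w,*W(588,432),.012),.06,-.1675)
for X,Y in((315,200),(313,50)): add(fonz(w,*W(X,Y),.019),-.024,None)
for X,Y in((487,200),(484,50)): add(fonz(w,*W(X,Y),.019),.024,None)
add(fonz(w,*W(568,345),.064),.0375,-.14)
n=len(pts)
add(onz(s,*S(258,518),.012),-.06,.1675);add(onz(s,*S(678,182),.012),-.06,-.1675);add(onz(s,*S(47,440),.012),.06,.1675)
add(onz(s,*S(484,55),.064),.0375,-.14);add(onz(s,*S(612,100),.064),-.0375,-.14)
add(onz(c,*C(680,322),.012),.06,.1675);add(onz(c,*C(65,422),.012),.06,-.1675)
add(onz(c,*C(540,148),.100),0,.093);add(onz(s,*S(238,230),.100),0,.093)
def res(t,sel):
    r=[]
    for q,x,y in sel:
        d=q-t[:2];cy,sy=np.cos(t[2]),np.sin(t[2]);lx,ly=cy*d[0]+sy*d[1],-sy*d[0]+cy*d[1]
        if x is not None:r.append(lx-x)
        if y is not None:r.append(ly-y)
    return np.array(r)
for sel in(pts[:n],pts[n:],pts):
    f=least_squares(res,[.5475,.0614,-.06],args=(sel,),loss='soft_l1',f_scale=.003)
    print(f.x[:2],np.degrees(f.x[2]));print((f.fun*1000).round(1))
    print("cradle",P(f.x[:2],f.x[2],0,-.08,.047),"wheel",P(f.x[:2],f.x[2],0,.093,.13))
```

```text
[0.55289399 0.06058175] -3.9633234183731467
[ 0.4 -0.1 -0.1 -0.9 -0.2  0.9  0.4 -0.3  1.2  0.4 -0.7 -0.9]
cradle [ 0.54736456 -0.01922693  0.047     ] wheel [0.55932195 0.15335934 0.13      ]
[0.54452606 0.06416434] -3.6780903586273785
[ 1.  -6.3 -1.7  9.5 -4.4  1.8  0.8  4.  -2.3  5.4 -0.5 -3.8  4.6 -3.8
  1.1 -1.7  1.  -0.6]
cradle [ 0.53939401 -0.01567088  0.047     ] wheel [0.55049208 0.15697278 0.13      ]
[0.54835215 0.06241893] -2.5224590493547803
[ 2.9  3.   0.6  2.   0.2 -2.2  2.5  2.9  3.3  3.6  0.3 -3.4  0.3 -3.5
 -8.7 12.4 -4.9  2.3 -5.8  4.8 -8.9  7.8 -1.1 -3.5 -2.7 -3.5 -1.  -0.1
 -1.   1. ]
cradle [ 0.54483127 -0.01750356  0.047     ] wheel [0.55244517 0.15532881 0.13      ]
```

Run:
```python
from h import *
w=env.read_camera("wrist");T=w["world_to_cam"];s=env.read_state()
print("cam in tool",Rn.from_rotvec(s["eef_rot"]).as_matrix().T@(-T[:3,:3].T@T[:3,3]-s["eef_pos"]))
plan([.548,-.013,.13],np.radians(-3.96))
```

```text
cam in tool [ 0.00035167 -0.07896998 -0.12092332]
q [ 0.474  0.467 -0.376  1.909  0.234  0.807 -0.092] pos [ 0.5015 -0.1572  0.1902] w 0.0491 t 4.8
travel [ 0.1863 -0.7348  0.2998] dr [ 0.0006 -0.0001  0.0019]
```

```bash
python3 -m creep '[{"hand":1,"travel":[0.03,-0.12,0.03],"dr":[0,0,0.002]},{"hand":1,"travel":[0.08,-0.31,0.1],"dr":[0,0,0.002]},{"hand":1,"travel":[0.13,-0.52,0.2],"dr":[0,0,0.002]},{"hand":1,"travel":[0.175,-0.69,0.29],"dr":[0,0,0.002]},{"hand":1,"travel":[0.186,-0.735,0.3],"dr":[0,0,0.002]},{"hand":1,"travel":[0.186,-0.735,0.3],"dr":[0,0,0.002]},{"hand":1,"travel":[0.186,-0.735,0.3],"dr":[0,0,0.002]}]'
cat > ov2.py <<'E'
from h import *
import sys
o=[float(sys.argv[1]),float(sys.argv[2])];yaw=np.radians(float(sys.argv[3]));t=sys.argv[4]
c=env.read_camera("wrist");cv2.imwrite(f"pics/{t}r.png",c["image"]);crop(c,200,0,460,200,3,f"pics/{t}w.png",[fproj(c,p) for p in pressm(o,yaw)])
E
python3 ov2.py .5529 .0606 -3.96 b; python3 -c "
from h import *
plan([.548,-.013,.0515],np.radians(-3.96))"
```

```text
time: 5.5
eef_pos: [0.5479, -0.0144, 0.1303]
eef_rot: [3.137, -0.111, 0.001]
ft_force: [0.4, -0.4, -3.1]
width: 0.0491
q [ 0.172  0.585 -0.35   1.894  0.298  0.713 -0.424] pos [ 0.5479 -0.0147  0.1304] w 0.049 t 5.55
travel [-3.000e-04 -9.700e-03  3.946e-01] dr [ 0.0008 -0.0002 -0.0008]
```

View pics/bw.png

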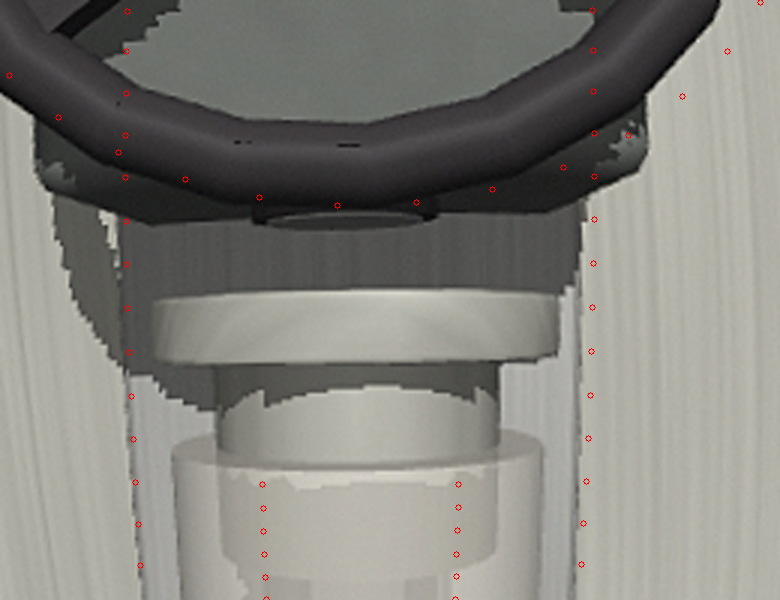

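View pics/br.png

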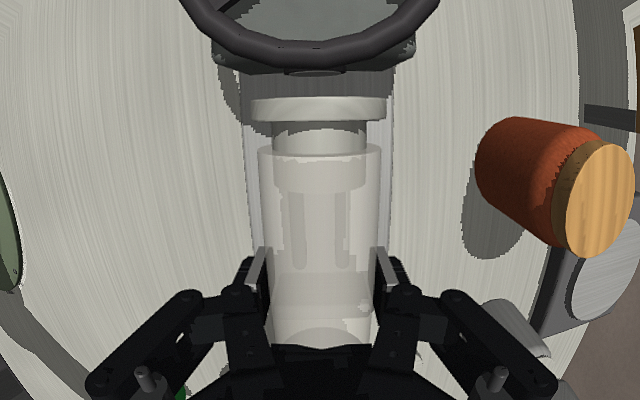

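Run:
```python
from h import *
w=env.read_camera("wrist")
W=lambda x,y:(200+x/3-.5,y/3-.5)
for z in (.012,.008):
  A=[(fonz(w,*W(a,y),z)+fonz(w,*W(b,y),z))/2 for a,b,y in((137,575,500),(121,580,250))]
  wd=[np.linalg.norm(fonz(w,*W(a,y),z)-fonz(w,*W(b,y),z)) for a,b,y in((137,575,500),(121,580,250))]
  d=A[1]-A[0];print(A,wd,np.degrees(np.arctan2(-d[0],d[1])))
# bars through tube seen raw
crop(w,240,100,400,360,3,"pics/bars.png")
s=env.read_state();R=Rn.from_rotvec(s["eef_rot"]).as_matrix();print(np.degrees(np.arctan2(R[1,0],R[0,0])),R[:,2])
```

```text
[array([0.54854053, 0.01498851, 0.012     ]), array([0.55191235, 0.08136024, 0.012     ])] [np.float64(0.11713633665567583), np.float64(0.1179087716797168)] -2.9082469886841
[array([0.54845168, 0.0141605 , 0.008     ]), array([0.55187988, 0.08164193, 0.008     ])] [np.float64(0.1190947800023407), np.float64(0.11988012963748147)] -2.908246988684057
-4.109094717956206 [ 7.91057542e-04 -2.48681806e-03 -9.99996595e-01]
```

View pics/bars.png

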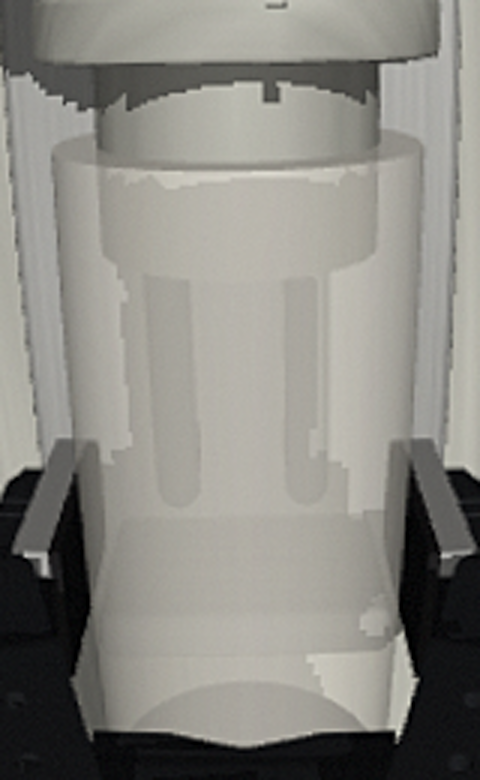

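Run:
```python
from h import *
w=env.read_camera("wrist")
for Y,z in((515,.012),(612,.064),(652,.064),(505,.02)): print(Y,fonz(w,240+243/3-.5,100+Y/3-.5,z))
plan([.547,-.0135,.0515],np.radians(-3.0))
```

```text
515 [ 0.54361192 -0.08063111  0.012     ]
612 [ 0.54376317 -0.07773514  0.064     ]
652 [ 0.54280695 -0.09087579  0.064     ]
505 [ 0.54420093 -0.07240219  0.02      ]
q [ 0.172  0.585 -0.351  1.894  0.298  0.712 -0.424] pos [ 0.548  -0.0146  0.1305] w 0.049 t 5.65
travel [-0.0056 -0.0061  0.395 ] dr [ 0.0007 -0.0003 -0.0062]
```

```bash
python3 -m creep '[{"hand":1,"travel":[-0.0055,-0.009,0.04],"dr":[0,0,-0.006]},{"hand":1,"travel":[-0.0055,-0.009,0.12],"dr":[0,0,-0.006]},{"hand":1,"travel":[-0.0055,-0.009,0.22],"dr":[0,0,-0.006]},{"hand":1,"travel":[-0.0055,-0.009,0.3],"dr":[0,0,-0.006]},{"hand":1,"travel":[-0.0055,-0.009,0.34],"dr":[0,0,-0.006]},{"hand":1,"travel":[-0.0055,-0.009,0.36],"dr":[0,0,-0.006]},{"hand":1,"travel":[-0.0055,-0.009,0.36],"dr":[0,0,-0.006]}]'
python3 ov2.py .5516 .0606 -3.0 d
python3 - <<'E'
from h import *
plan([.547,-.013,.0515],np.radians(-3.0))
c=env.read_camera("side");crop(c,230,170,350,265,6.5,"pics/ds.png")
E
```

```text
time: 6.35
eef_pos: [0.547, -0.013, 0.0584]
eef_rot: [3.138, -0.083, 0.001]
ft_force: [-0.3, 0.1, -2.6]
width: 0.0489
q [ 0.132  0.698 -0.302  1.926  0.367  0.57  -0.467] pos [ 0.5472 -0.013   0.0588] w 0.0491 t 6.4
travel [-0.0011  0.0001  0.0367] dr [ 0.0007 -0.0004 -0.0002]
```

View pics/dr.png

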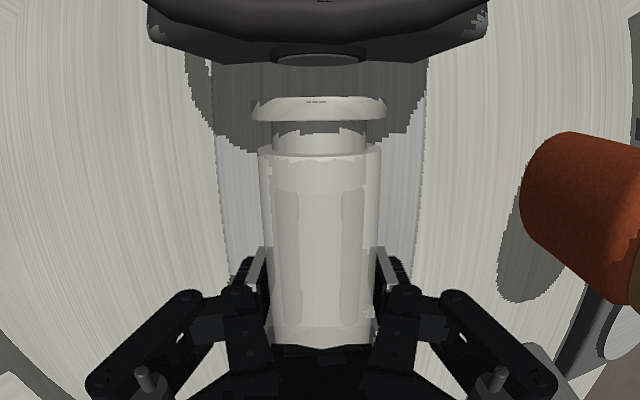

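View pics/ds.png

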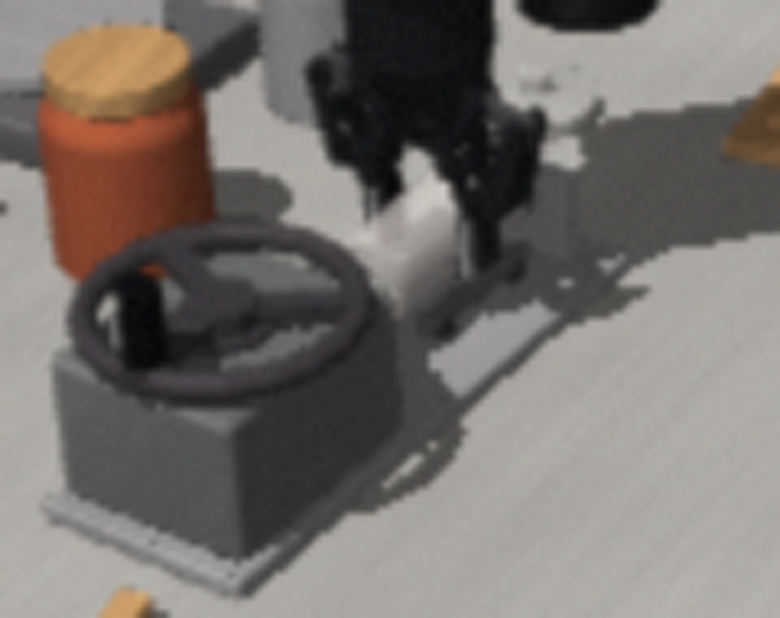

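```bash
python3 -m creep '[{"hand":1,"travel":[-0.001,0,0.015],"dr":[0,0,0]},{"hand":1,"travel":[-0.001,0,0.028],"dr":[0,0,0]},{"hand":1,"travel":[-0.001,0,0.035],"dr":[0,0,0]},{"hand":1,"travel":[-0.001,0,0.038],"dr":[0,0,0]},{"hand":1,"travel":[-0.001,0,0.038],"dr":[0,0,0]}]'
```

```text
time: 6.95
eef_pos: [0.5471, -0.013, 0.0515]
eef_rot: [3.138, -0.083, 0.003]
ft_force: [-1.1, 0.2, -0.2]
width: 0.0488
```

```bash
python3 -m creep '[{"hand":0.35,"travel":[0,0,0],"dr":[0,0,0]},{"hand":0.2,"travel":[0,0,0],"dr":[0,0,0]},{"hand":0,"travel":[0,0,0],"dr":[0,0,0]},{"hand":0,"travel":[0,0,0],"dr":[0,0,0]},{"hand":0,"travel":[0,0,0],"dr":[0,0,0]}]'
python3 - <<'E'
from h import *
c=env.read_camera("wrist");cv2.imwrite("pics/e.png",c["image"])
E
```

```text
time: 7.45
eef_pos: [0.5472, -0.013, 0.0516]
eef_rot: [3.138, -0.083, 0.003]
ft_force: [0.9, -0.3, -0.2]
width: 0.0849
```

View pics/e.png

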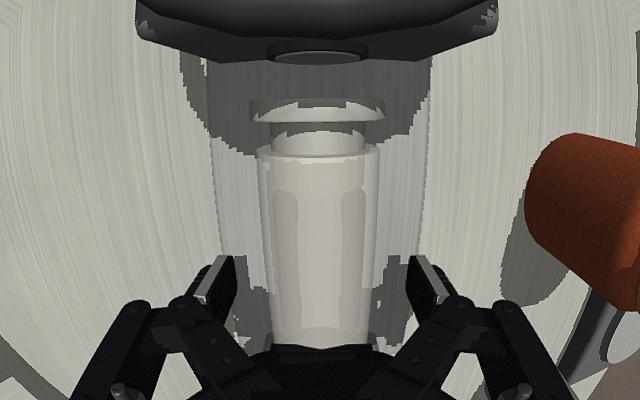

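```bash
python3 -m creep '[{"hand":0,"travel":[0,0,-0.1],"dr":[0,0,0]},{"hand":0,"travel":[0,0,-0.3],"dr":[0,0,0]},{"hand":0,"travel":[0,0,-0.52],"dr":[0,0,0]},{"hand":0,"travel":[0,0,-0.74],"dr":[0,0,0]},{"hand":0,"travel":[0,0,-0.9],"dr":[0,0,0]},{"hand":0,"travel":[0,0,-0.9],"dr":[0,0,0]},{"hand":0,"travel":[0,0,-0.9],"dr":[0,0,0]}]'
python3 - <<'E'
from h import *
c=env.read_camera("wrist");cv2.imwrite("pics/f.png",c["image"])
c=env.read_camera("scene");crop(c,290,165,440,255,5,"pics/fc.png")
plan([.5555+.003,.213,.235],np.radians(-3.0))
E
```

```text
time: 8.2
eef_pos: [0.5469, -0.0127, 0.2319]
eef_rot: [3.138, -0.083, 0.004]
ft_force: [1.1, 0.2, 0.2]
width: 0.0853
q [ 0.218  0.448 -0.409  1.817  0.222  0.921 -0.343] pos [ 0.5463 -0.0126  0.2306] w 0.0854 t 8.3
travel [ 1.1000e-03 -1.1297e+00 -2.5000e-02] dr [ 0.0008 -0.0001 -0.0001]
```

View pics/f.png

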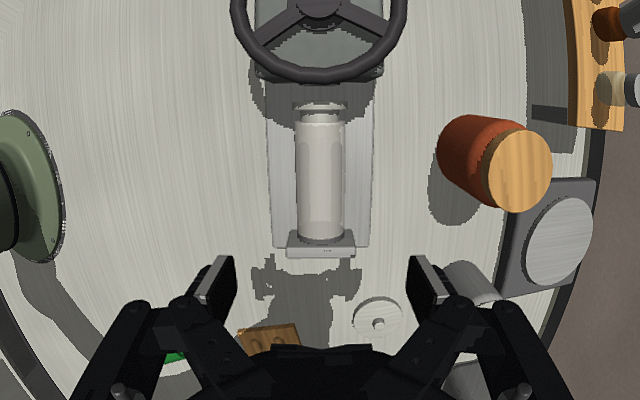

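View pics/fc.png

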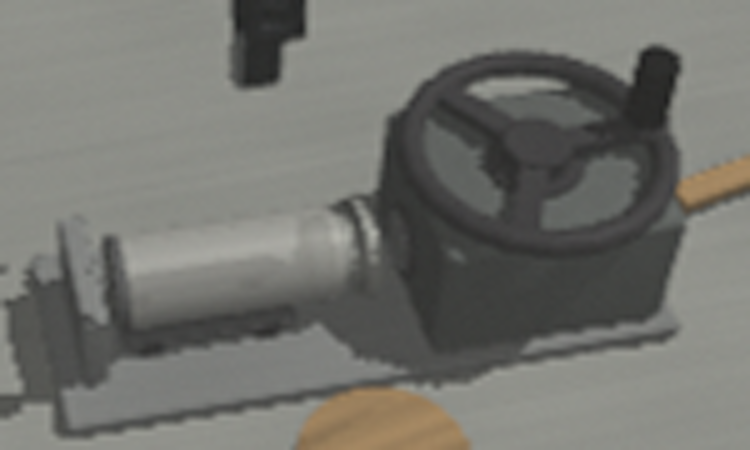

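```bash
python3 -m creep '[{"hand":0.2,"travel":[0,-0.12,-0.02],"dr":[0,0,0]},{"hand":0.4,"travel":[0,-0.33,-0.02],"dr":[0,0,0]},{"hand":0.5,"travel":[0,-0.5,-0.02],"dr":[0,0,0]},{"hand":0.5,"travel":[0,-0.57,-0.02],"dr":[0,0,0]},{"hand":0.5,"travel":[0,-0.58,-0.02],"dr":[0,0,0]},{"hand":0.5,"travel":[0,-0.58,-0.02],"dr":[0,0,0]}]'
python3 - <<'E'
from h import *
c=env.read_camera("wrist");cv2.imwrite("pics/g.png",c["image"])
plan([.5585,.213,.235],np.radians(-3.0))
E
```

```text
time: 8.9
eef_pos: [0.5522, 0.1026, 0.2334]
eef_rot: [3.137, -0.083, -0.002]
ft_force: [0.1, -0.3, 0.2]
width: 0.0425
q [ 0.022  0.471 -0.428  1.773  0.237  0.95  -0.558] pos [0.5524 0.1019 0.2336] w 0.0424 t 8.95
travel [ 0.0008 -0.5562 -0.0088] dr [ 0.0011  0.0002 -0.0005]
```

View pics/g.png

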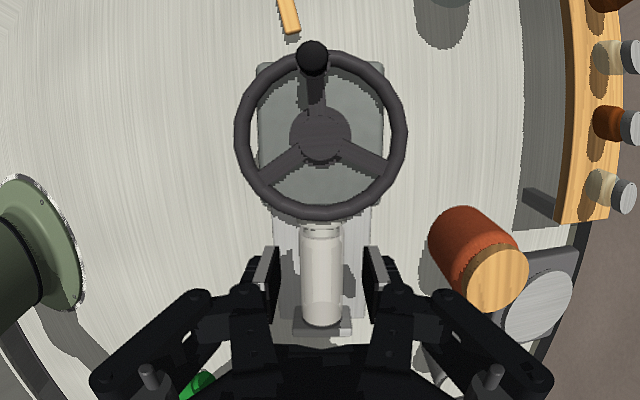

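Run:
```python
from h import *
from scipy.optimize import least_squares
w=env.read_camera("wrist")
# rim outer silhouette via dark threshold? print estimates by hand points
crop(w,220,30,420,230,3.9,"pics/g2.png")
print("knob top",fonz(w,312,55,.150))
print("hub", fonz(w,320,134,.109))
# rim outer edge points raw
pts=[(234,132),(408,132),(320,221),(258,72),(385,72),(258,196),(385,193)]
q=np.array([fonz(w,u,v,.102)[:2] for u,v in pts])
f=least_squares(lambda t:np.hypot(q[:,0]-t[0],q[:,1]-t[1])-t[2],[.556,.153,.073]);print(f.x,f.fun*1000)
```

```text
knob top [0.55314899 0.21273743 0.15      ]
hub [0.55511629 0.15578932 0.109     ]
[0.55565799 0.15320696 0.07375662] [-1.22873048 -0.96694248  0.33829979  0.23713107  1.01718822  0.84510858
 -0.24205471]
```

View pics/g2.png

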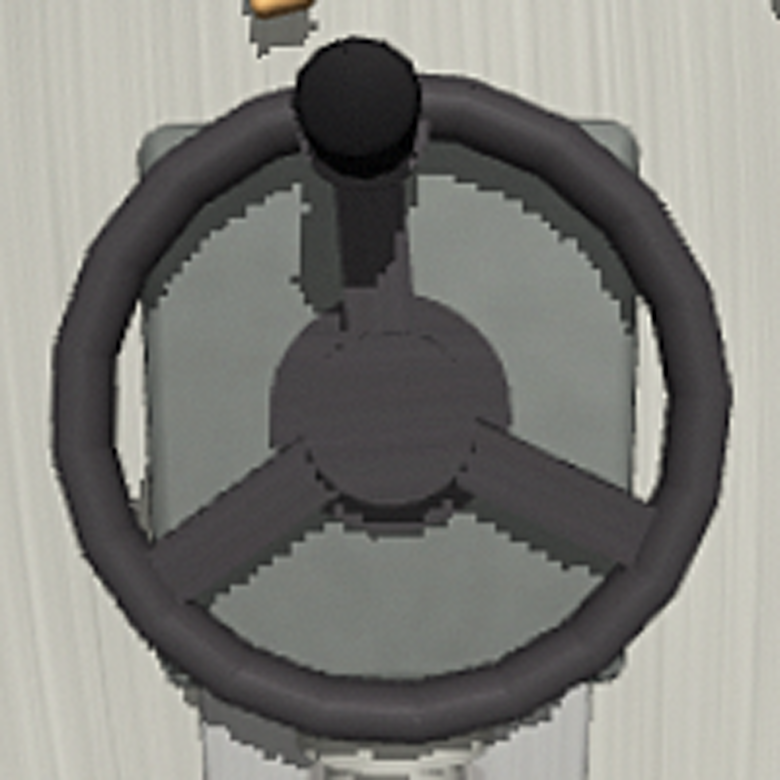

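```bash
python3 - <<'E'
from h import *
plan([.5528,.213,.19],np.radians(-3.0))
E
python3 -m creep '[{"hand":0.5,"travel":[-0.005,-0.12,0],"dr":[0.001,0,0]},{"hand":0.5,"travel":[-0.015,-0.32,0],"dr":[0.001,0,0]},{"hand":0.5,"travel":[-0.026,-0.5,0],"dr":[0.001,0,0]},{"hand":0.5,"travel":[-0.028,-0.556,0.05],"dr":[0.001,0,0]},{"hand":0.5,"travel":[-0.028,-0.556,0.1],"dr":[0.001,0,0]},{"hand":0.5,"travel":[-0.028,-0.556,0.14],"dr":[0.001,0,0]},{"hand":0.5,"travel":[-0.028,-0.556,0.14],"dr":[0.001,0,0]}]'
python3 - <<'E'
from h import *
c=env.read_camera("wrist");cv2.imwrite("pics/h.png",c["image"])
plan([.5528,.213,.136],np.radians(-3.0))
c=env.read_camera("scene");crop(c,350,120,450,230,5,"pics/hc.png")
c=env.read_camera("side");crop(c,220,160,330,265,6,"pics/hs.png")
E
```

```text
q [ 0.023  0.471 -0.428  1.773  0.237  0.95  -0.558] pos [0.5524 0.1017 0.2338] w 0.0427 t 9.0
travel [-0.0283 -0.5564  0.2172] dr [ 0.0011  0.0002 -0.0006]
time: 9.7
eef_pos: [0.5527, 0.2108, 0.204]
eef_rot: [3.139, -0.089, -0.004]
ft_force: [0.4, -1.1, 0.2]
width: 0.043
q [-0.167  0.553 -0.427  1.72   0.275  0.93  -0.76 ] pos [0.553  0.2112 0.2049] w 0.0428 t 9.75
travel [-0.001  -0.0093  0.3444] dr [ 0.0004  0.0004 -0.0012]
```

View pics/h.png

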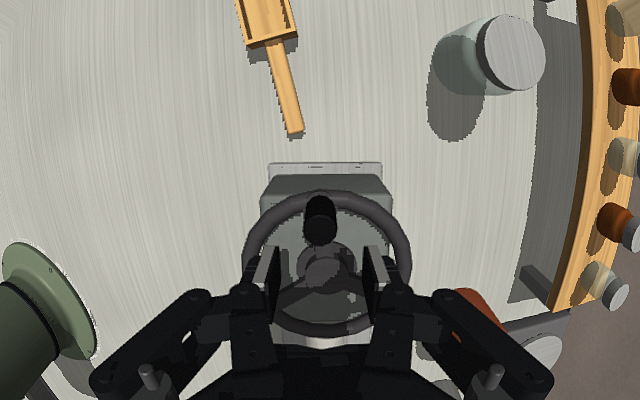

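View pics/hc.png

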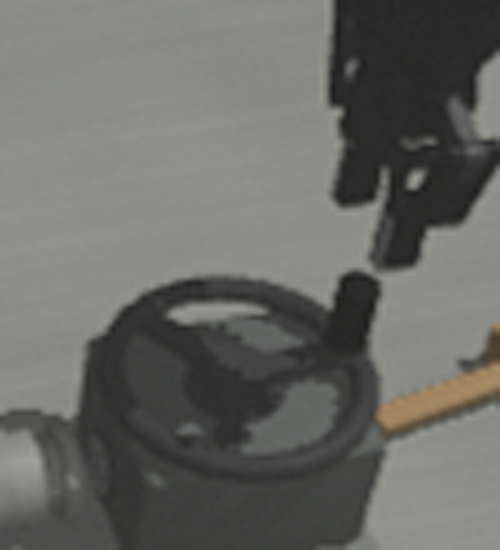

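View pics/hs.png

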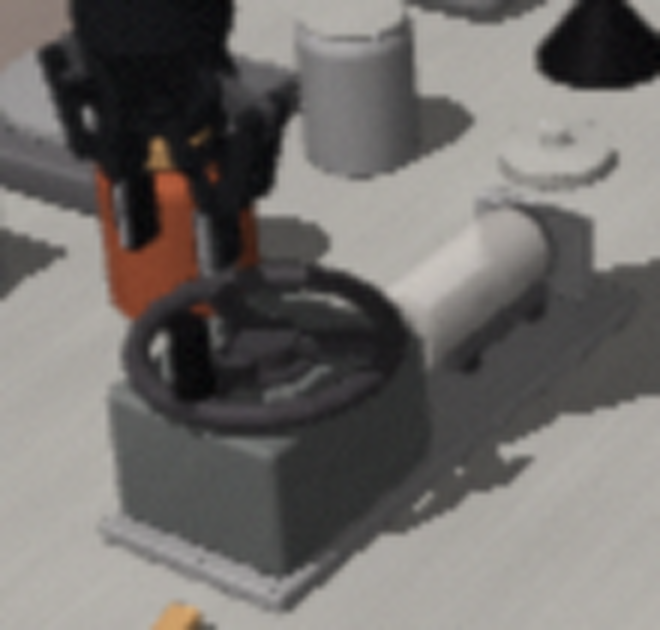

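Run:
```python
from h import *
w=env.read_camera("wrist");crop(w,280,180,360,260,8,"pics/h2.png")
for v in(203,206,208,210):print(v,fonz(w,320,v,.15))
for p in([.5528,.213,.15],[.5528,.213,.15+0]): print(fproj(w,p))
m=[fproj(w,[.5528+.011*np.cos(a),.213+.011*np.sin(a),.15]) for a in np.linspace(0,6.28,20)]
crop(w,280,180,360,260,8,"pics/h2.png",m)
```

```text
203 [0.55438185 0.231811   0.15      ]
206 [0.55427331 0.2299032  0.15      ]
208 [0.55420053 0.22862423 0.15      ]
210 [0.5541274 0.2273394 0.15     ]
(np.float64(319.1823174554334), np.float64(231.71228121857925))
(np.float64(319.1823174554334), np.float64(231.71228121857925))
```

View pics/h2.png

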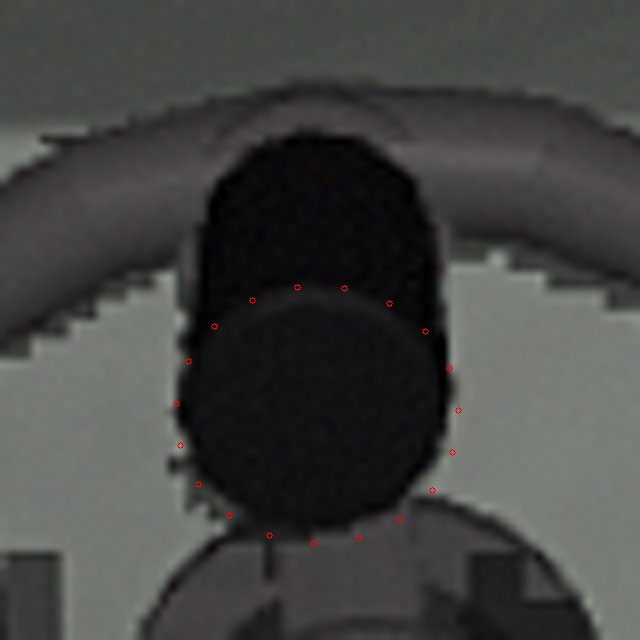

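```bash
python3 -m creep '[{"hand":0.5,"travel":[-0.002,-0.01,0.06],"dr":[0,0,0]},{"hand":0.5,"travel":[-0.002,-0.01,0.18],"dr":[0,0,0]},{"hand":0.5,"travel":[-0.002,-0.01,0.28],"dr":[0,0,0]},{"hand":0.5,"travel":[-0.002,-0.01,0.33],"dr":[0,0,0]},{"hand":0.5,"travel":[-0.002,-0.01,0.335],"dr":[0,0,0]},{"hand":0.5,"travel":[-0.002,-0.01,0.335],"dr":[0,0,0]}]'
```

```text
time: 10.5
eef_pos: [0.5531, 0.2144, 0.1392]
eef_rot: [-3.14, 0.087, -0.001]
ft_force: [0.2, -0.7, 0.0]
width: 0.0427
```

```bash
python3 -m creep '[{"hand":0.6,"travel":[0,0,0.01],"dr":[0,0,0]},{"hand":0.75,"travel":[0,0,0.01],"dr":[0,0,0]},{"hand":1,"travel":[0,0,0.01],"dr":[0,0,0]},{"hand":1,"travel":[0,0,0.01],"dr":[0,0,0]},{"hand":1,"travel":[0,0,0.01],"dr":[0,0,0]}]' 40
python3 - <<'E'
from h import *
c=env.read_camera("wrist");cv2.imwrite("pics/i.png",c["image"])
s=env.read_state();print(s["eef_pos"],s["ft_force"],s["width"])
E
```

```text
time: 11.0
eef_pos: [0.5534, 0.2146, 0.1378]
eef_rot: [-3.14, 0.087, -0.002]
ft_force: [-1.3, -0.7, 7.1]
width: 0.0212
[0.55339358 0.21458717 0.13779813] [-0.43049145  0.24516538  6.98502467] 0.020793932165147376
```

View pics/i.png

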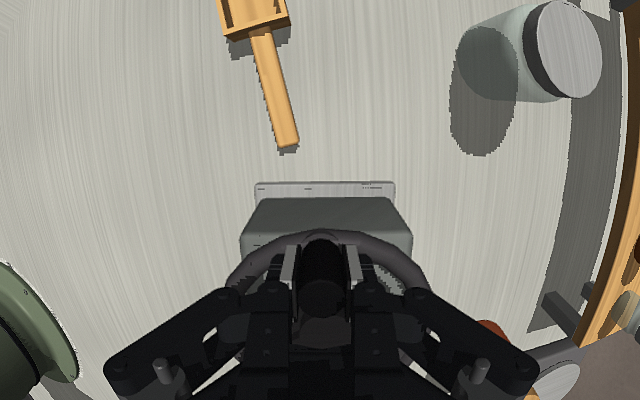

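```bash
cat > circ.py <<'E'
from h import *
import sys,json
cx,cy=float(sys.argv[1]),float(sys.argv[2]);steps=[float(a) for a in sys.argv[3].split(",")]
r=float(sys.argv[4]) if len(sys.argv)>4 else .06
s=env.read_state();p=s["eef_pos"];R=Rn.from_rotvec(s["eef_rot"]).as_matrix()
f0=np.arctan2(p[0]-cx,p[1]-cy);rr=np.hypot(p[0]-cx,p[1]-cy)
F=s["ft_force"];t=np.array([np.cos(f0),-np.sin(f0)]);n=np.array([np.sin(f0),np.cos(f0)])
print("time %.2f phi %.2f deg r %.2f mm z %.4f Ft %.1f Fr %.1f Fz %.1f w %.4f"%(s["time"],np.degrees(f0)%360,rr*1e3,p[2],F[:2]@t,F[:2]@n,F[2],s["width"]))
for k in steps:
    f=f0+np.radians(k);q=np.array([cx+r*np.sin(f),cy+r*np.cos(f),.138]);print(k,np.round(R.T@(q-p)/.2,3))
E
cat > log.py <<'E'
E
python3 circ.py .5556 .1548 2,6,12,18,24,30,34,36
```

```text
time 11.05 phi 357.89 deg r 59.83 mm z 0.1378 Ft -0.4 Fr 0.3 Fz 7.0 w 0.0208
2.0 [ 0.01  -0.002 -0.001]
6.0 [ 0.031 -0.002 -0.001]
12.0 [ 0.063 -0.    -0.001]
18.0 [ 0.094  0.005 -0.001]
24.0 [ 0.124  0.014 -0.001]
30.0 [ 0.153  0.025 -0.001]
34.0 [ 0.172  0.035 -0.001]
36.0 [ 0.181  0.04  -0.001]
```

```bash
python3 -m creep '[{"hand":1,"travel":[0.01,-0.001,0],"dr":[0,0,0]},{"hand":1,"travel":[0.031,-0.001,0],"dr":[0,0,0]},{"hand":1,"travel":[0.063,0,0],"dr":[0,0,0]},{"hand":1,"travel":[0.094,0.005,0],"dr":[0,0,0]},{"hand":1,"travel":[0.124,0.014,0],"dr":[0,0,0]},{"hand":1,"travel":[0.153,0.025,0],"dr":[0,0,0]},{"hand":1,"travel":[0.172,0.035,0],"dr":[0,0,0]},{"hand":1,"travel":[0.181,0.04,0],"dr":[0,0,0]}]'
python3 circ.py .5556 .1548 6,14,22,30,38,46,52,56
```

```text
time: 11.85
eef_pos: [0.5894, 0.2032, 0.1378]
eef_rot: [3.139, -0.089, 0.0]
ft_force: [-8.3, -6.4, 8.7]
width: 0.021
time 11.85 phi 34.92 deg r 59.06 mm z 0.1378 Ft -3.1 Fr -10.0 Fz 8.7 w 0.0210
6.0 [ 0.028  0.014 -0.001]
14.0 [ 0.06   0.042 -0.001]
22.0 [ 0.087  0.074 -0.001]
30.0 [ 0.109  0.109 -0.001]
38.0 [ 0.126  0.147 -0.001]
46.0 [ 0.138  0.187 -0.001]
52.0 [ 0.143  0.218 -0.001]
56.0 [ 0.145  0.239 -0.001]
```

```bash
python3 circ.py .5542 .1546 6,14,22,30,38,46,52,56
```

```text
time 11.85 phi 35.90 deg r 60.03 mm z 0.1378 Ft -2.9 Fr -10.1 Fz 8.7 w 0.0210
6.0 [ 0.025  0.018 -0.001]
14.0 [ 0.056  0.047 -0.001]
22.0 [ 0.083  0.079 -0.001]
30.0 [ 0.105  0.115 -0.001]
38.0 [ 0.121  0.153 -0.001]
46.0 [ 0.132  0.194 -0.001]
52.0 [ 0.137  0.225 -0.001]
56.0 [ 0.138  0.246 -0.001]
```

```bash
python3 -m creep '[{"hand":1,"travel":[0.025,0.018,0],"dr":[0,0,0]},{"hand":1,"travel":[0.056,0.047,0],"dr":[0,0,0]},{"hand":1,"travel":[0.083,0.079,0],"dr":[0,0,0]},{"hand":1,"travel":[0.105,0.115,0],"dr":[0,0,0]},{"hand":1,"travel":[0.121,0.153,0],"dr":[0,0,0]},{"hand":1,"travel":[0.132,0.194,0],"dr":[0,0,0]},{"hand":1,"travel":[0.137,0.225,0],"dr":[0,0,0]},{"hand":1,"travel":[0.138,0.246,0],"dr":[0,0,0]}]'
python3 circ.py .5542 .1546 6,14,22,30,38,46,52,56
```

```text
time: 12.65
eef_pos: [0.6141, 0.1531, 0.1379]
eef_rot: [3.14, -0.089, -0.001]
ft_force: [-6.6, 4.9, 2.2]
width: 0.0212
time 12.65 phi 91.45 deg r 59.91 mm z 0.1379 Ft -4.7 Fr -6.7 Fz 2.2 w 0.0212
6.0 [-0.     0.031 -0.001]
14.0 [-0.006  0.073 -0.001]
22.0 [-0.018  0.113 -0.   ]
30.0 [-0.035  0.151 -0.   ]
38.0 [-0.057  0.187 -0.   ]
46.0 [-0.084  0.219 -0.   ]
52.0 [-0.107  0.24  -0.   ]
56.0 [-0.124  0.253 -0.   ]
```

```bash
python3 -m creep '[{"hand":1,"travel":[-0.001,0.031,0],"dr":[0,0,0]},{"hand":1,"travel":[-0.008,0.073,0],"dr":[0,0,0]},{"hand":1,"travel":[-0.02,0.113,0],"dr":[0,0,0]},{"hand":1,"travel":[-0.037,0.151,0],"dr":[0,0,0]},{"hand":1,"travel":[-0.059,0.187,0],"dr":[0,0,0]},{"hand":1,"travel":[-0.086,0.219,0],"dr":[0,0,0]},{"hand":1,"travel":[-0.109,0.24,0],"dr":[0,0,0]},{"hand":1,"travel":[-0.126,0.253,0],"dr":[0,0,0]}]'
python3 circ.py .5539 .1546 6,14,22,30,38,46,52,56
```

```text
time: 13.45
eef_pos: [0.5879, 0.105, 0.138]
eef_rot: [-3.138, 0.088, -0.005]
ft_force: [12.3, 8.5, -12.7]
width: 0.0211
time 13.45 phi 145.53 deg r 60.12 mm z 0.1380 Ft -14.9 Fr -0.0 Fz -12.7 w 0.0211
6.0 [-0.026  0.017  0.   ]
14.0 [-0.063  0.037 -0.   ]
22.0 [-0.103  0.051 -0.   ]
30.0 [-0.144  0.059 -0.   ]
38.0 [-0.185  0.062 -0.001]
46.0 [-0.227  0.059 -0.001]
52.0 [-0.258  0.053 -0.001]
56.0 [-0.278  0.047 -0.001]
```

Run:
```python
from h import *
c=env.read_camera("scene");crop(c,290,120,450,255,5,"pics/jc.png")
s=env.read_state();print(s["eef_pos"],s["ft_force"],s["torque"],s["width"])
```

```text
[0.58732888 0.10464715 0.13797897] [ 4.8031983   5.37373551 -6.59778737] [ 1.25658632 -1.10916734 -0.00257259] 0.020835334372678108
```

View pics/jc.png

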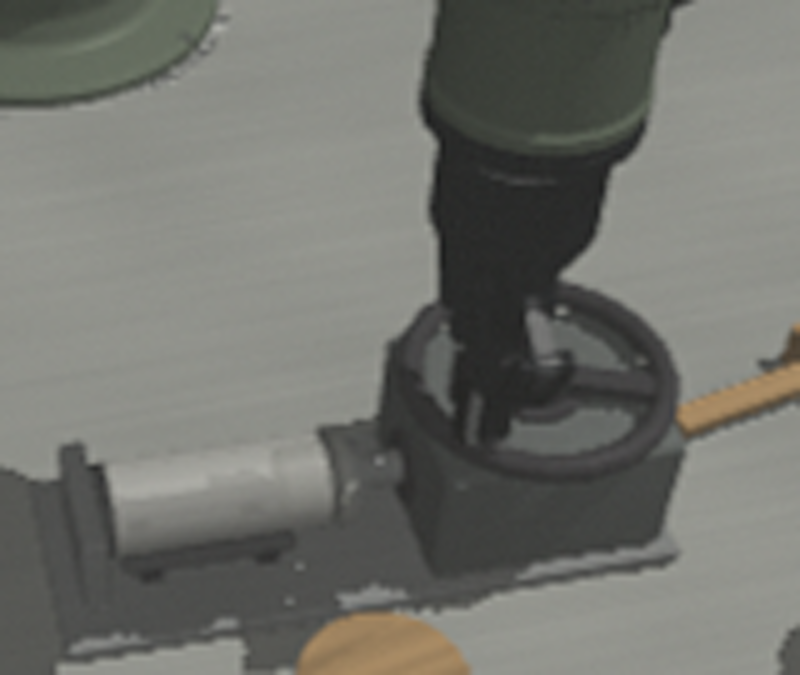

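```bash
python3 circ.py .5539 .1546 6,14,22,30,38,46,52,56
```

```text
time 13.50 phi 146.21 deg r 60.11 mm z 0.1380 Ft -7.0 Fr -1.8 Fz -6.6 w 0.0208
6.0 [-0.026  0.017 -0.   ]
14.0 [-0.064  0.036 -0.   ]
22.0 [-0.103  0.05  -0.   ]
30.0 [-0.144  0.058 -0.001]
38.0 [-0.186  0.06  -0.001]
46.0 [-0.228  0.056 -0.001]
52.0 [-0.259  0.05  -0.001]
56.0 [-0.279  0.044 -0.001]
```

```bash
python3 -m creep '[{"hand":1,"travel":[-0.026,0.017,0],"dr":[0,0,0]},{"hand":1,"travel":[-0.064,0.036,0],"dr":[0,0,0]},{"hand":1,"travel":[-0.103,0.05,0],"dr":[0,0,0]},{"hand":1,"travel":[-0.144,0.058,0],"dr":[0,0,0]},{"hand":1,"travel":[-0.186,0.06,0],"dr":[0,0,0]},{"hand":1,"travel":[-0.228,0.056,0],"dr":[0,0,0]},{"hand":1,"travel":[-0.259,0.05,0],"dr":[0,0,0]},{"hand":1,"travel":[-0.279,0.044,0],"dr":[0,0,0]}]'
python3 circ.py .5539 .1546 6,14,22,30,38,46,52,56
```

```text
time: 14.3
eef_pos: [0.5315, 0.0988, 0.1379]
eef_rot: [-3.138, 0.089, -0.005]
ft_force: [4.2, -1.4, -2.7]
width: 0.021
time 14.30 phi 201.85 deg r 60.10 mm z 0.1379 Ft -4.5 Fr -0.3 Fz -2.7 w 0.0210
6.0 [-0.029 -0.012 -0.001]
14.0 [-0.066 -0.032 -0.001]
22.0 [-0.099 -0.057 -0.001]
30.0 [-0.129 -0.086 -0.001]
38.0 [-0.155 -0.12  -0.001]
46.0 [-0.175 -0.156 -0.001]
52.0 [-0.187 -0.185 -0.001]
56.0 [-0.193 -0.205 -0.001]
```

```bash
python3 -m creep '[{"hand":1,"travel":[-0.029,-0.012,0],"dr":[0,0,0]},{"hand":1,"travel":[-0.066,-0.032,0],"dr":[0,0,0]},{"hand":1,"travel":[-0.099,-0.057,0],"dr":[0,0,0]},{"hand":1,"travel":[-0.129,-0.086,0],"dr":[0,0,0]},{"hand":1,"travel":[-0.155,-0.12,0],"dr":[0,0,0]},{"hand":1,"travel":[-0.175,-0.156,0],"dr":[0,0,0]},{"hand":1,"travel":[-0.187,-0.185,0],"dr":[0,0,0]},{"hand":1,"travel":[-0.193,-0.205,0],"dr":[0,0,0]}]'
python3 circ.py .5539 .1546 5,11,18,25,32,38,42,44
```

```text
time: 15.1
eef_pos: [0.495, 0.1427, 0.1379]
eef_rot: [-3.138, 0.088, -0.004]
ft_force: [1.3, -1.8, -1.0]
width: 0.0211
time 15.10 phi 258.59 deg r 60.08 mm z 0.1379 Ft -2.0 Fr -0.9 Fz -1.0 w 0.0211
5.0 [-0.005 -0.026 -0.   ]
11.0 [-0.009 -0.057 -0.   ]
18.0 [-0.009 -0.094 -0.   ]
25.0 [-0.004 -0.13  -0.   ]
32.0 [ 0.004 -0.165 -0.   ]
38.0 [ 0.015 -0.195 -0.   ]
42.0 [ 0.024 -0.214  0.   ]
44.0 [ 0.029 -0.223  0.   ]
```

```bash
python3 -m creep '[{"hand":1,"travel":[-0.005,-0.026,0],"dr":[0,0,0]},{"hand":1,"travel":[-0.009,-0.057,0],"dr":[0,0,0]},{"hand":1,"travel":[-0.009,-0.094,0],"dr":[0,0,0]},{"hand":1,"travel":[-0.004,-0.13,0],"dr":[0,0,0]},{"hand":1,"travel":[0.004,-0.165,0],"dr":[0,0,0]},{"hand":1,"travel":[0.015,-0.195,0],"dr":[0,0,0]},{"hand":1,"travel":[0.024,-0.214,0],"dr":[0,0,0]},{"hand":1,"travel":[0.029,-0.223,0],"dr":[0,0,0]}]'
python3 circ.py .5539 .1546 4,9,15,21,26,30,33,33
```

```text
time: 15.9
eef_pos: [0.5035, 0.1872, 0.1379]
eef_rot: [-3.138, 0.088, -0.004]
ft_force: [1.6, -3.6, -2.2]
width: 0.0209
time 15.90 phi 302.89 deg r 60.03 mm z 0.1379 Ft -2.2 Fr -3.3 Fz -2.2 w 0.0209
4.0 [ 0.011 -0.018 -0.   ]
9.0 [ 0.027 -0.039 -0.   ]
15.0 [ 0.047 -0.062 -0.   ]
21.0 [ 0.071 -0.083 -0.   ]
26.0 [ 0.092 -0.099  0.   ]
30.0 [ 0.109 -0.11   0.   ]
33.0 [ 0.123 -0.118  0.   ]
33.0 [ 0.123 -0.118  0.   ]
```

```bash
python3 -m creep '[{"hand":1,"travel":[0.011,-0.018,0],"dr":[0,0,0]},{"hand":1,"travel":[0.027,-0.039,0],"dr":[0,0,0]},{"hand":1,"travel":[0.047,-0.062,0],"dr":[0,0,0]},{"hand":1,"travel":[0.071,-0.083,0],"dr":[0,0,0]},{"hand":1,"travel":[0.092,-0.099,0],"dr":[0,0,0]},{"hand":1,"travel":[0.109,-0.11,0],"dr":[0,0,0]},{"hand":1,"travel":[0.12,-0.117,0],"dr":[0,0,0]},{"hand":1,"travel":[0.123,-0.118,0],"dr":[0,0,0]}]'
python3 circ.py .5539 .1546 1,2,3,4,5,6,7,8
```

```text
time: 16.7
eef_pos: [0.5295, 0.2094, 0.1379]
eef_rot: [-3.138, 0.088, -0.004]
ft_force: [-0.3, -3.8, -1.5]
width: 0.0208
time 16.70 phi 335.98 deg r 60.02 mm z 0.1379 Ft -1.8 Fr -3.3 Fz -1.5 w 0.0208
1.0 [ 0.005 -0.002 -0.   ]
2.0 [ 0.009 -0.005 -0.   ]
3.0 [ 0.014 -0.007 -0.   ]
4.0 [ 0.019 -0.009 -0.   ]
5.0 [ 0.024 -0.011 -0.   ]
6.0 [ 0.029 -0.013 -0.   ]
7.0 [ 0.034 -0.015 -0.   ]
8.0 [ 0.039 -0.016 -0.   ]
```

```bash
python3 -m creep '[{"hand":1,"travel":[0.009,-0.005,0],"dr":[0,0,0]},{"hand":1,"travel":[0.019,-0.009,0],"dr":[0,0,0]},{"hand":1,"travel":[0.027,-0.012,0],"dr":[0,0,0]},{"hand":1,"travel":[0.029,-0.013,0],"dr":[0,0,0]}]'
python3 circ.py .5539 .1546 1,2,3,4,5,6,8,10,14
```

```text
time: 17.1
eef_pos: [0.5355, 0.2118, 0.1379]
eef_rot: [-3.138, 0.088, -0.004]
ft_force: [-0.9, -3.8, -1.9]
width: 0.021
time 17.10 phi 342.21 deg r 60.07 mm z 0.1379 Ft -2.0 Fr -3.4 Fz -1.9 w 0.0210
1.0 [ 0.005 -0.002 -0.   ]
2.0 [ 0.01  -0.003 -0.   ]
3.0 [ 0.015 -0.005 -0.   ]
4.0 [ 0.02  -0.007 -0.   ]
5.0 [ 0.025 -0.008 -0.   ]
6.0 [ 0.03  -0.009 -0.   ]
8.0 [ 0.04  -0.012 -0.   ]
10.0 [ 0.05  -0.014 -0.   ]
14.0 [ 0.071 -0.017 -0.   ]
```

```bash
python3 -m creep '[{"hand":1,"travel":[0.003,-0.001,0],"dr":[0,0,0]},{"hand":1,"travel":[0.006,-0.002,0],"dr":[0,0,0]}]'
python3 circ.py .5539 .1546 1
python3 -m creep '[{"hand":1,"travel":[0.003,-0.001,0],"dr":[0,0,0]},{"hand":1,"travel":[0.006,-0.002,0],"dr":[0,0,0]}]'
python3 circ.py .5539 .1546 1
```

```text
time: 17.3
eef_pos: [0.5368, 0.2121, 0.1379]
eef_rot: [-3.138, 0.088, -0.004]
ft_force: [-0.3, -3.2, -1.3]
width: 0.0208
time 17.30 phi 343.40 deg r 59.99 mm z 0.1379 Ft -1.2 Fr -3.0 Fz -1.3 w 0.0208
1.0 [ 0.005 -0.002 -0.   ]
time: 17.5
eef_pos: [0.538, 0.2125, 0.1379]
eef_rot: [-3.138, 0.088, -0.004]
ft_force: [-1.5, -3.3, -2.8]
width: 0.021
time 17.50 phi 344.61 deg r 60.03 mm z 0.1379 Ft -2.3 Fr -2.8 Fz -2.8 w 0.0210
1.0 [ 0.005 -0.001 -0.   ]
```

```bash
python3 -m creep '[{"hand":1,"travel":[0.003,-0.001,0],"dr":[0,0,0]},{"hand":1,"travel":[0.006,-0.002,0],"dr":[0,0,0]}]'
python3 circ.py .5539 .1546 1
python3 -m creep '[{"hand":1,"travel":[0.003,-0.001,0],"dr":[0,0,0]},{"hand":1,"travel":[0.006,-0.002,0],"dr":[0,0,0]}]'
python3 circ.py .5539 .1546 1
```

```text
time: 17.7
eef_pos: [0.5392, 0.2128, 0.138]
eef_rot: [-3.138, 0.088, -0.004]
ft_force: [-1.2, -4.5, -1.4]
width: 0.0209
time 17.70 phi 345.87 deg r 60.05 mm z 0.1380 Ft -2.3 Fr -4.1 Fz -1.4 w 0.0209
1.0 [ 0.005 -0.001 -0.   ]
time: 17.9
eef_pos: [0.5405, 0.2131, 0.1379]
eef_rot: [-3.138, 0.088, -0.003]
ft_force: [-0.7, -4.0, -1.7]
width: 0.0208
time 17.90 phi 347.10 deg r 60.02 mm z 0.1379 Ft -1.5 Fr -3.7 Fz -1.7 w 0.0208
1.0 [ 0.005 -0.001 -0.   ]
```

```bash
python3 -m creep '[{"hand":1,"travel":[0.003,-0.001,0],"dr":[0,0,0]},{"hand":1,"travel":[0.006,-0.0015,0],"dr":[0,0,0]}]' >/dev/null
python3 circ.py .5539 .1546 1
python3 -m creep '[{"hand":1,"travel":[0.003,-0.001,0],"dr":[0,0,0]},{"hand":1,"travel":[0.006,-0.0015,0],"dr":[0,0,0]}]' >/dev/null
python3 circ.py .5539 .1546 1
```

```text
time 18.10 phi 348.31 deg r 60.01 mm z 0.1379 Ft -2.2 Fr -3.1 Fz -0.9 w 0.0210
1.0 [ 0.005 -0.001 -0.   ]
time 18.30 phi 349.51 deg r 60.02 mm z 0.1379 Ft -1.7 Fr -2.7 Fz -2.3 w 0.0207
1.0 [ 0.005 -0.001 -0.   ]
```

```bash
python3 -m creep '[{"hand":1,"travel":[0.003,-0.001,0],"dr":[0,0,0]},{"hand":1,"travel":[0.006,-0.001,0],"dr":[0,0,0]}]' >/dev/null
python3 circ.py .5539 .1546 1
python3 -m creep '[{"hand":1,"travel":[0.003,-0.001,0],"dr":[0,0,0]},{"hand":1,"travel":[0.006,-0.001,0],"dr":[0,0,0]}]' >/dev/null
python3 circ.py .5539 .1546 1
```

```text
time 18.50 phi 350.73 deg r 60.00 mm z 0.1379 Ft -2.1 Fr -3.3 Fz -2.3 w 0.0212
1.0 [ 0.005 -0.001 -0.   ]
time 18.70 phi 351.96 deg r 60.01 mm z 0.1379 Ft -1.8 Fr -2.1 Fz -2.3 w 0.0206
1.0 [ 0.005 -0.001 -0.   ]
```

```bash
python3 -m creep '[{"hand":1,"travel":[0.003,-0.0005,0],"dr":[0,0,0]},{"hand":1,"travel":[0.006,-0.001,0],"dr":[0,0,0]}]' >/dev/null
python3 circ.py .5539 .1546 1
python3 -m creep '[{"hand":1,"travel":[0.003,-0.0005,0],"dr":[0,0,0]},{"hand":1,"travel":[0.006,-0.001,0],"dr":[0,0,0]}]' >/dev/null
python3 circ.py .5539 .1546 1
```

```text
time 18.90 phi 353.15 deg r 60.01 mm z 0.1379 Ft -2.7 Fr -3.6 Fz -1.9 w 0.0209
1.0 [ 0.005 -0.001 -0.   ]
time 19.10 phi 354.34 deg r 60.02 mm z 0.1379 Ft -2.4 Fr -3.4 Fz -0.5 w 0.0209
1.0 [ 0.005 -0.001 -0.   ]
```

```bash
python3 -m creep '[{"hand":1,"travel":[0.003,-0.0005,0],"dr":[0,0,0]},{"hand":1,"travel":[0.006,-0.0005,0],"dr":[0,0,0]}]' >/dev/null
python3 circ.py .5539 .1546 1
python3 -m creep '[{"hand":1,"travel":[0.003,-0.0005,0],"dr":[0,0,0]},{"hand":1,"travel":[0.006,-0.0005,0],"dr":[0,0,0]}]' >/dev/null
python3 circ.py .5539 .1546 1
```

```text
time 19.30 phi 355.17 deg r 59.98 mm z 0.1379 Ft -6.4 Fr -4.2 Fz 2.0 w 0.0213
1.0 [ 0.005 -0.001 -0.001]
time 19.50 phi 355.68 deg r 60.00 mm z 0.1379 Ft -9.0 Fr -3.6 Fz 3.9 w 0.0211
1.0 [ 0.005 -0.001 -0.001]
```

```bash
python3 -m creep '[{"hand":1,"travel":[0.004,0,0],"dr":[0,0,0]},{"hand":1,"travel":[0.004,0,0],"dr":[0,0,0]},{"hand":1,"travel":[0.004,0,0],"dr":[0,0,0]},{"hand":1,"travel":[0.004,0,0],"dr":[0,0,0]}]'
python3 circ.py .5539 .1546 1
```

```text
time: 19.9
eef_pos: [0.5494, 0.2145, 0.1379]
eef_rot: [-3.139, 0.086, 0.002]
ft_force: [-7.8, -4.6, 4.6]
width: 0.0211
time 19.90 phi 355.72 deg r 60.02 mm z 0.1379 Ft -8.1 Fr -4.0 Fz 4.6 w 0.0211
1.0 [ 0.005 -0.001 -0.001]
```

```bash
python3 -m creep '[{"hand":1,"travel":[0.004,0,0],"dr":[0,0,0]},{"hand":1,"travel":[0.004,0,0],"dr":[0,0,0]},{"hand":1,"travel":[0.004,0,0],"dr":[0,0,0]},{"hand":1,"travel":[0.004,0,0],"dr":[0,0,0]},{"hand":1,"travel":[0.004,0,0],"dr":[0,0,0]},{"hand":1,"travel":[0.004,0,0],"dr":[0,0,0]}]'
python3 circ.py .5539 .1546 1
python3 -m creep '[{"hand":0.7,"travel":[0,0,0],"dr":[0,0,0]},{"hand":0.6,"travel":[0,0,0],"dr":[0,0,0]},{"hand":0.5,"travel":[0,0,0],"dr":[0,0,0]},{"hand":0.5,"travel":[0,0,0],"dr":[0,0,0]}]'
python3 - <<'E'
from h import *
c=env.read_camera("wrist");cv2.imwrite("pics/k.png",c["image"])
E
```

```text
time: 20.5
eef_pos: [0.5495, 0.2145, 0.1379]
eef_rot: [-3.14, 0.086, 0.004]
ft_force: [-7.5, -4.8, 4.8]
width: 0.0208
time 20.50 phi 355.78 deg r 60.04 mm z 0.1379 Ft -7.9 Fr -4.2 Fz 4.8 w 0.0208
1.0 [ 0.005 -0.    -0.001]
time: 20.9
eef_pos: [0.5497, 0.2147, 0.138]
eef_rot: [-3.139, 0.086, 0.003]
ft_force: [0.2, -0.0, -0.2]
width: 0.0426
```

View pics/k.png

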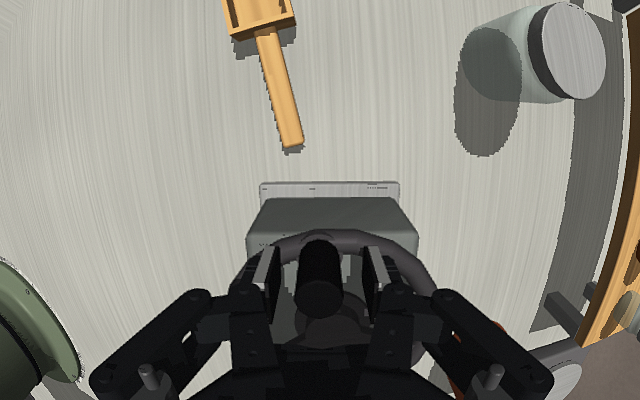

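```bash
python3 -m creep '[{"hand":0.5,"travel":[0,0,-0.06],"dr":[0,0,0]},{"hand":0.5,"travel":[0,0,-0.2],"dr":[0,0,0]},{"hand":0.5,"travel":[0,0,-0.4],"dr":[0,0,0]},{"hand":0.5,"travel":[0,0.1,-0.55],"dr":[0,0,0]},{"hand":0.5,"travel":[0,0.3,-0.6],"dr":[0,0,0]},{"hand":0.5,"travel":[0,0.5,-0.6],"dr":[0,0,0]},{"hand":0.5,"travel":[0,0.58,-0.6],"dr":[0,0,0]},{"hand":0.5,"travel":[0,0.58,-0.6],"dr":[0,0,0]}]'
python3 - <<'E'
from h import *
c=env.read_camera("wrist");cv2.imwrite("pics/l.png",c["image"])
c=env.read_camera("side");crop(c,230,150,390,260,5,"pics/ls.png")
c=env.read_camera("scene");crop(c,290,165,440,255,5,"pics/lc.png")
E
```

```text
time: 21.75
eef_pos: [0.5438, 0.0962, 0.2587]
eef_rot: [-3.14, 0.091, 0.002]
ft_force: [1.7, 0.3, -0.1]
width: 0.0429
```

View pics/l.png

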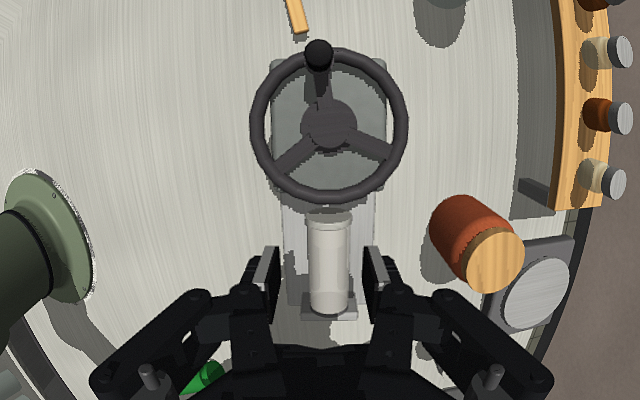

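View pics/lc.png

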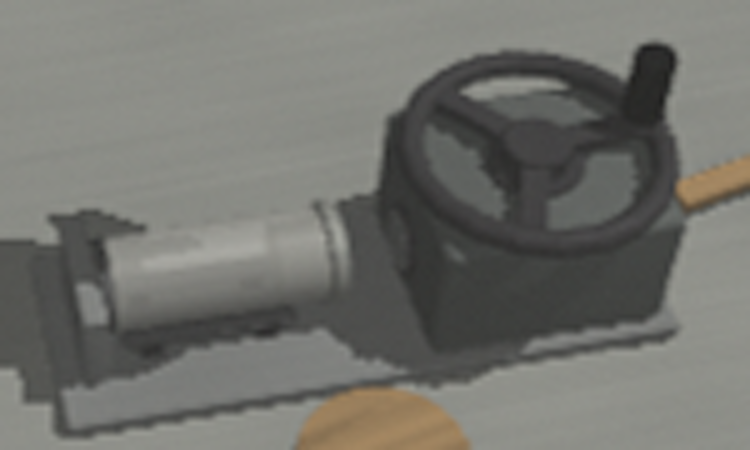

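Run:
```python
from h import *
s=env.read_state();print(s["time"],s["ft_force"],abs(s["dq"]).max())
env.hand_in()
```

```text
21.9 [-0.52968768 -0.05769176 -0.7766448 ] 0.012935028719439579
the job is handed in; nothing more can be done
```

The clear tube is in the press cradle with its stopper towards the ram. The handwheel has been turned one revolution clockwise and the job is handed in. It took 21.9 s, with the gripper clear of everything at the end.

- **Tube:** I lifted it off the birch rest and laid it in the cradle about 6 mm short of the end stop. The ram then pushed it towards the stop.
- **Pressing:** The last pictures show the stopper pressed in almost to its flange, the ram drawn back and the tube still lying in the cradle.
- **Stop:** I moved in about 1.2° steps as I neared the end of the turn. The push at the knob rose from about 2 N of drag to 8–9 N and the wheel stopped moving. That was at about 6.15 rad by my estimate, within the expected 6.0–6.57. I held it there for about 1 s, which I reckon was 12–14 N on the stop, and then opened the fingers.

- **Disagreement between cameras:** The fixed cameras and the wrist camera differed on the press's position by several millimetres. I used the wrist views and corrected the wheel's centre by 1–2 mm from the forces while turning.
- **Peak force:** The push along the turn briefly read 15 N during pressing, more than the roughly 7 N expected, and settled to 7 N.
- **Not measured:** I judged the stopper's depth and the tube's contact with the end stop by eye only.

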